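# Free jammed phase plugs and load them into the test bridge

### The job

First take the black horn flange off the aluminium tray and lay it flat on the rubber mat. Then free every brass phase plug that is jammed in the corners of the grey bin and stand it upright on its broad foot on the tray while the tray is still pulled out towards you. When all of them stand there, slide the tray by its knob fully home under the bridge with the plugs still standing, let go, and leave the flange on its mat; do not disturb the speaker basket, the gasket ring or the screwdriver.

Things in the scene. Friction and masses are not known exactly. Their poses are not given: they have to be found in the camera images.
- tray (a joint): position of the sliding aluminium tray along its rail, in m: 0 = pulled right out towards the robot, 0.17 = fully home against the end stop under the bridge; it starts between 0 and 0.03. It slides along the +x of tray_top with about 3 N of friction and stays where it is left.
- tray_top (a point): centre of the flat top face of the tray, a plate 150 mm (its x, the sliding direction) by 250 mm (its y) by 10 mm, top face 22 mm above the cart top; x points along the rail towards the bridge, z up; it travels with the tray.
- bridge (a point): centre of the underside of the bridge's beam, a fixed aluminium portal over the rail: underside 150 mm above the cart top, beam 50 mm wide along the rail, opening 274 mm wide between its posts; 180 mm beyond the tray's centre when the tray is right out. Axes as tray_top.
- tray_handle (a point): grip point of the tray's black knob, an upright round post 26 mm across, 105 mm from the tray's centre on the robot's side; its top is 15 mm above this point, the flat tongue of the tray 27 mm below it. Axes as tray_top.
- flange_mid (a point): matte black plastic horn flange, lying on the tray at the start: round plate 90 mm across and 8 mm thick with a round neck 38 mm across rising from its middle to 45 mm total height; about 0.15 kg. The point is on its axis half-way up, 22.5 mm above its underside; z runs from plate to neck.
- mat: grey-black rubber mat fixed to the cart top, 150 by 150 mm, 3 mm thick; origin at the centre of its underside, sides along its x and y.
- bin: grey plastic parts bin fixed to the cart top, open above: inside 194 by 194 mm, walls 5 mm thick and 72 mm high, floor 5 mm thick; origin at the centre of its underside, x and y along its sides.
- bin_block (a point): centre of the top of the bin's raised middle block, a square of 90 by 90 mm whose faces look into the bin's corners (turned 45 degrees from the walls); its top is 50 mm above the cart top. Axes as the bin's.
- bin_strap (a point): underside centre, 30 mm from the inner corner, of the strap in the bin's +x +y corner; each corner has one: flat steel, 12 mm wide, 62 mm long, square to the corner's diagonal, underside 69 mm above the cart top. A plug lifted straight up catches on it; drawn about 35 mm along its own length, nose first, the foot comes clear and the plug can be lifted.
- plug1_mid (a point): brass phase plug, 92 mm tall, 0.35 kg: foot disc 46 mm across, 12 mm thick; round stem 36 mm across up to 70 mm from the underside; tapered nose. Point: on its axis, 46 mm from the underside; z runs from foot to nose. Starts jammed in a bin corner: foot in the corner under the strap, nose up at 37 degrees towards the bin's middle, stem on the block's edge. Two or three of the four are there.
- plug2_mid (a point): brass phase plug, 92 mm tall, 0.35 kg: foot disc 46 mm across, 12 mm thick; round stem 36 mm across up to 70 mm from the underside; tapered nose. Point: on its axis, 46 mm from the underside; z runs from foot to nose. Starts jammed in a bin corner: foot in the corner under the strap, nose up at 37 degrees towards the bin's middle, stem on the block's edge. Two or three of the four are there.
- plug3_mid (a point): brass phase plug, 92 mm tall, 0.35 kg: foot disc 46 mm across, 12 mm thick; round stem 36 mm across up to 70 mm from the underside; tapered nose. Point: on its axis, 46 mm from the underside; z runs from foot to nose. Starts jammed in a bin corner: foot in the corner under the strap, nose up at 37 degrees towards the bin's middle, stem on the block's edge. Two or three of the four are there.
- plug4_mid (a point): brass phase plug, 92 mm tall, 0.35 kg: foot disc 46 mm across, 12 mm thick; round stem 36 mm across up to 70 mm from the underside; tapered nose. Point: on its axis, 46 mm from the underside; z runs from foot to nose. Starts jammed in a bin corner: foot in the corner under the strap, nose up at 37 degrees towards the bin's middle, stem on the block's edge. Two or three of the four are there.
- basket: bystander: blue painted woofer basket, 164 mm across and 74 mm high, beyond the mat; origin at the centre of its underside.
- gasket: bystander: grey rubber gasket ring, 100 mm across, 6 mm thick, flat on the cart top near the robot; origin at the centre of its underside.
- driver: bystander: screwdriver lying on the cart top on the left, outside the rail; origin under its middle.
Things that resemble listed ones, but are neither listed nor needed, are in the scene too. Leave any turquoise or white look-alike of the part that bears plug1_mid alone.

How it is judged:
By the outcome, as a careful person would: the job done as asked, in the order asked, and still so for the second after the job is handed in, with the robot touching nothing.
Of plug1, plug2, plug3, plug4 only 2 to 3 are there at a start; the rules pass over those that are not, and their reading is None.
At some moment in a run one of flange may be knocked a few centimetres aside while the robot is not near it.
It also fails if it takes over 210 s, if anything falls off the work surface, if the arm or the gripper's body presses on something with over 40 N, if the wrist force passes 120 N, or if a joint passes its speed limit or range.

### The arm

A 7-joint arm with a two-finger parallel gripper is mounted at the origin on the work surface. World frame = base frame: x ahead of the robot, y to its left, z up, the work surface at z = 0. Lengths are in m, angles in rad, forces in N, time in s.
With the tool pointing down it reaches from about 0.35 to 0.9 m from the base axis. Payload 8.1 kg.
Tool frame: the origin (TCP) lies at the very end of the fingers, on their centre line; the grasp point (between the pads) lies arm.grasp_offset behind it (arm.grasp_offset is the distance from the TCP to the grasp point, in m); z points along the fingers, y is the direction in which the jaws open and shut (so a half turn about z gives the same grasp; the last joint's range is limited). The gripper opens to 92 mm and grips with 3 to 60 N. Pads are 19 mm wide; open, the fingers measure 130 mm over their backs; the gripper's body (75 mm by 190 mm) begins 47 mm behind the grasp point.
Start: joints at [-1.39, 0.434, 0.025, 1.573, -0.012, 1.134, -0.075], TCP at [0.175, 0.6, 0.227] pointing down, gripper open.
Joint ranges: [-2.62, 2.62], [-0.44, 2.09], [-1.27, 1.32], [0.08, 2.57], [-1.32, 4.46], [0.12, 2], [-2.74, 2.74]. Speed limits (rad/s): [2.22, 2.22, 3.01, 3.01, 3.14, 3.14, 3.14].

### API

Orientations are given as a rotation vector (axis times angle).
In Python, from plant import arm gives the robot as it stands. The module is installed in compiled form; this text tells all that it offers.
- The arm moves only by the shell command python3 -m creep 'ROWS' [OPENING] [FORCE]. ROWS is JSON, a list of rows, each an object of numbers: "x", "y", "z": the shift along the world's x, y, z in mm; "rx", "ry", "rz": the turn, a rotation vector about the world's x, y, z in degrees. In form: [{"x": .., "y": .., "z": .., "rx": .., "ry": .., "rz": ..}, ...]. A call has 1 to 20 rows; each row is the pose to reach, as a shift and turn from the pose commanded when the call began; what a row does not reach only later rows make up. A row lasts 1/10 s, in which the tool goes at most 50 mm and 8.59 degrees, less where a joint would pass 70% of its speed; a pose out of reach is approached as far as the arm can. A call with a gripper value outside its range is refused whole. OPENING is the finger opening in mm, from 0 to 91.8, set as the call begins (- or left out, the last holds). The fingers move at their own pace and stop on an object; FORCE is the grip in N (left out, the last holds). Time passes only in rows, so rows that repeat a pose let the fingers close. It gives the time, the measured TCP pose, the force and the opening at its end, in the units of the state.
- arm.sense(): the state, without advancing time (a new reading comes with each control period).
- arm.read_camera(name): name is "scene" or "top" or "wrist"; returns (picture, depth): 480x640x3 uint8, red, green, blue; 480x640 float32, m along the optical axis (not along the pixel's ray), 0 where there is no reading.
- arm.camera_info(name): a dict with "mtx" (3x3 intrinsics, pixels), "dist_coeffs" ([k1, k2, p1, p2, k3] as OpenCV has them; the pictures are not rectified), "extrinsics" (4x4, takes a point from camera to world coordinates). Camera axes: x right, y up, looking along -z (the intrinsics and any distortion apply to the point x, -y, -z); pixel columns grow to the right and rows downward; lengths in m; the calibration is good to about 2 mm. A picture is of the moment at which its call begins: read the wrist's pose just before it. camera_info takes no time and is no camera call; for the wrist camera it gives the pose at the moment of the call.
- arm.sign_off(): hands the job in, once; it reports no verdict.
Trained networks look in the newest picture that a camera, given by its name, has taken for a name from the list of things; names that differ only in an ending like _2 or _b are one class to them, and where a whole thing is asked for, a point or a joint stands for the part that bears it (a point fixed in the world has none). Each returns a list of dicts, best first, with "conf" (0 to 1); they miss things now and then, are a little off and sometimes report something else, mostly with a low value. They report only what shows in the picture. A call takes as long as a camera call. They do not tell look-alikes from the thing itself.
- arm.boxes_of(camera, thing): "xyz" ([x, y, z] in m, in world coordinates, good to about 4 mm: the middle of the surface that is visible of it).
- arm.tip_of(camera, thing): "xyz" ([x, y, z] in m, in world coordinates, good to about 4 mm: a listed point, or the origin of a listed thing).
The state is a dict: "time_s": time; "joint_positions": joint angles; "joint_vel": joint speeds; "joint_torque": joint torques, N m; "tcp_pos": TCP position; "tool_rot": TCP orientation; "ft_force": force on the tool from outside, world axes, zero at the start; "moment": the same for the moment, N m; "gripper_width": finger opening in m.
Only numpy, scipy, OpenCV 4.12 (cv2) and the standard library are available. Lean on these libraries where they do the work, as an engineer would, in place of code of your own. Each camera call takes 0.05 s, during which the arm holds its last target.

## Working session

There is one attempt and no reset: what is moved stays moved. The work goes in short steps, Python scripts to look and compute and a shell command to move; the robot and the scene stay as the last step left them, time stands still between calls to the robot, and variables do not carry over. Pictures are saved under pics/ and viewed, and the job is handed in when it is done.

```bash
mkdir -p pics; ls
python3 - <<'E'
from plant import arm
import cv2
s=arm.sense(); print(s); print(arm.grasp_offset)
for n in ("scene","top","wrist"):
    p,d=arm.read_camera(n); cv2.imwrite(f"pics/{n}0.png",p[:,:,::-1])
    i=arm.camera_info(n); print(n,i)
E
```

```text
pics
{'time_s': 0.0, 'joint_positions': array([-1.3896111 ,  0.43523111,  0.02495159,  1.57409562, -0.01160489,
        1.13396555, -0.07507849]), 'joint_vel': array([-0.00052067,  0.00047409, -0.0014998 ,  0.00064419, -0.00059573,
        0.00020341, -0.00050993]), 'joint_torque': array([ 3.14320380e-05, -6.67850089e+01,  9.85361561e-01, -3.14475453e+01,
       -6.04773313e-02,  4.26092441e-02,  1.62967826e-04]), 'tcp_pos': array([0.1748951 , 0.59950841, 0.22594023]), 'tool_rot': array([-4.44309455e-01, -3.10992102e+00,  2.43777928e-03]), 'ft_force': array([ 0.76392225,  0.10404411, -0.25241435]), 'moment': array([ 0.0599667 ,  0.00463714, -0.01662784]), 'gripper_width': 0.09191268553667083}
0.0188
scene {'mtx': array([[438.70344377,   0.        , 319.59742192],
       [  0.        , 438.70344377, 244.94030251],
       [  0.        ,   0.        ,   1.        ]]), 'dist_coeffs': array([0.00932578, 0.        , 0.        , 0.        , 0.        ]), 'extrinsics': array([[-0.69884734, -0.46205194,  0.54600403,  1.15462281],
       [ 0.71499153, -0.42993523,  0.55131008,  0.68132486],
  
[... 541 characters left out ...]
,  0.99671549,  1.18606465],
       [ 0.        ,  0.        ,  0.        ,  1.        ]])}
wrist {'mtx': array([[361.77039   ,   0.        , 324.15018362],
       [  0.        , 361.77039   , 240.43477161],
       [  0.        ,   0.        ,   1.        ]]), 'dist_coeffs': array([0.01836902, 0.        , 0.        , 0.        , 0.        ]), 'extrinsics': array([[ 2.81236200e-01, -9.30192541e-01, -2.35898359e-01,
         1.11412791e-01],
       [ 9.59638524e-01,  2.72524173e-01,  6.94584675e-02,
         6.16987793e-01],
       [-3.21743189e-04, -2.45911388e-01,  9.69292260e-01,
         3.83782854e-01],
       [ 0.00000000e+00,  0.00000000e+00,  0.00000000e+00,
         1.00000000e+00]])}
```

View pics/scene0.png

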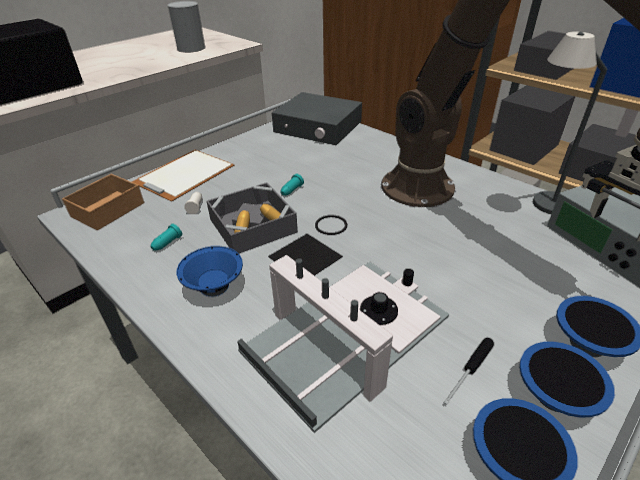

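View pics/top0.png

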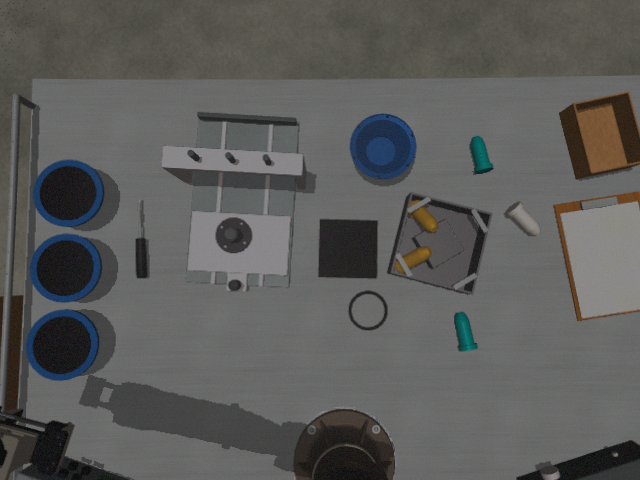

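Run:
```python
from plant import arm
import numpy as np
print(arm.sense()['time_s'])
for n in ("top","scene"):
  arm.read_camera(n)
  for t in ["tray_top","bridge","tray_handle","flange_mid","mat","bin","bin_block","bin_strap","plug1_mid","basket","gasket","driver"]:
    print(n,t,[(np.round(r['xyz'],3).tolist(),round(r['conf'],2)) for r in arm.tip_of(n,t)][:6])
print(arm.sense()['time_s'])
```

```text
0.15
top tray_top [([0.542, 0.261, 0.023], 0.92)]
top bridge [([0.715, 0.246, 0.15], 0.94), ([0.532, -0.241, -0.0], 0.5)]
top tray_handle [([0.433, 0.262, 0.047], 0.88)]
top flange_mid [([0.56, 0.273, 0.046], 0.9), ([0.433, 0.264, 0.048], 0.53)]
top mat [([0.526, -0.018, 0.002], 0.69)]
top bin [([0.531, -0.243, 0.004], 0.81), ([0.555, 0.506, 0.002], 0.21)]
top bin_block [([0.53, -0.241, 0.052], 0.74)]
top bin_strap [([0.623, -0.193, 0.069], 0.88), ([0.558, 0.272, 0.047], 0.55), ([0.594, -0.206, 0.048], 0.38)]
top plug1_mid [([0.59, -0.466, 0.021], 0.97), ([0.763, -0.354, 0.021], 0.92), ([0.593, -0.205, 0.051], 0.56)]
top basket [([0.774, -0.104, 0.003], 0.81)]
top gasket [([0.366, -0.066, -0.001], 0.88)]
top driver [([0.555, 0.506, -0.001], 0.61)]
scene tray_top [([0.534, 0.262, 0.024], 0.85)]
scene bridge [([0.714, 0.244, 0.157], 0.65)]
scene tray_handle [([0.433, 0.269, 0.047], 0.6)]
scene flange_mid [([0.556, 0.274, 0.044], 0.7)]
scene mat [([0.521, -0.016, -0.001], 0.65)]
scene bin [([0.53, -0.238, 0.004], 0.83)]
scene bin_block [([0.532, -0.244, 0.047], 0.93), ([0.712, 0.246, 0.153], 0.25)]
scene bin_strap [([0.625, -0.185, 0.069], 0.74)]
scene plug1_mid [([0.762, -0.358, 0.016], 0.84), ([0.31, -0.305, 0.022], 0.82), ([0.593, -0.207, 0.056], 0.71), ([0.59, -0.465, 0.021], 0.53), ([0.624, -0.188, 0.072], 0.47)]
scene basket [([0.766, -0.102, 0.002], 0.8)]
scene gasket [([0.364, -0.066, -0.0], 0.48)]
scene driver [([0.553, 0.507, 0.0], 0.71), ([0.363, -0.068, -0.002], 0.18)]
1.45
```

```bash
cat > h.py <<'E'
from plant import arm
import numpy as np, cv2
def cam(n):
    i=arm.camera_info(n); p,d=arm.read_camera(n); return p,d,i
def world(i,u,v,z):
    q=cv2.undistortPoints(np.array([[[u,v]]],float).astype(np.float64),i['mtx'],i['dist_coeffs'])[0,0]
    E=i['extrinsics']; return E[:3,:3]@(np.array([q[0],-q[1],-1])*z)+E[:3,3]
def cloud(d,i):
    H,W=d.shape; uu,vv=np.meshgrid(np.arange(W),np.arange(H))
    q=cv2.undistortPoints(np.stack([uu,vv],-1).reshape(-1,1,2).astype(np.float64),i['mtx'],i['dist_coeffs']).reshape(H,W,2)
    P=np.stack([q[...,0]*d,-q[...,1]*d,-d],-1); E=i['extrinsics']
    return P@E[:3,:3].T+E[:3,3]
def crop(p,x0,y0,x1,y1,k,f):
    cv2.imwrite(f,cv2.resize(p[y0:y1,x0:x1,::-1],None,fx=k,fy=k,interpolation=cv2.INTER_CUBIC))
E
python3 - <<'E'
from h import *
p,d,i=cam("top"); C=cloud(d,i)
np.save('c0.npy',C)
crop(p,380,185,500,300,5,'pics/bin_zoom.png')
crop(p,160,105,400,295,3,'pics/tray_zoom.png')
# bin walls top
m=(abs(C[...,2]-0.072)<0.006)&(abs(C[...,0]-.53)<.17)&(abs(C[...,1]+.24)<.17)
pts=C[m][:,:2]; print(len(pts)); r=cv2.minAreaRect((pts*1000).astype(np.float32)); print(r)
# tray
m=(abs(C[...,2]-0.022)<0.006)&(p.min(-1)>120)&(C[...,0]<.66)&(abs(C[...,1]-.26)<.15)
pts=C[m]; print(len(pts),pts[:,2].mean(),cv2.minAreaRect((pts[:,:2]*1000).astype(np.float32)))
# bridge beam
m=(C[...,2]>0.15)&(C[...,2]<.2)&(C[...,0]>.6)&(abs(C[...,1]-.25)<.2); pts=C[m]; print(len(pts),np.median(pts[:,2]),cv2.minAreaRect((pts[:,:2]*1000).astype(np.float32)))
# mat
m=(p.max(-1)<50)&(abs(C[...,2])<.01)&(abs(C[...,0]-.52)<.1)&(abs(C[...,1]+.02)<.1); pts=C[m]; print(len(pts),np.median(pts[:,2]),cv2.minAreaRect((pts[:,:2]*1000).astype(np.float32)))
# flange neck
m=(C[...,2]>0.058)&(C[...,2]<.08)&(abs(C[...,0]-.56)<.05)&(abs(C[...,1]-.27)<.05); pts=C[m]; print('neck',len(pts),np.median(pts,0),cv2.minEnclosingCircle((pts[:,:2]*1000).astype(np.float32)))
m=(C[...,2]>0.05)&(C[...,2]<.08)&(abs(C[...,0]-.433)<.03)&(abs(C[...,1]-.264)<.03); pts=C[m]; print('knob',len(pts),np.median(pts,0),cv2.minEnclosingCircle((pts[:,:2]*1000).astype(np.float32)))
# brass
h=cv2.cvtColor(p,cv2.COLOR_RGB2HSV); b=((h[...,0]>10)&(h[...,0]<30)&(h[...,1]>120)&(h[...,2]>70)&(abs(C[...,0]-.53)<.15)&(abs(C[...,1]+.24)<.15)).astype(np.uint8)
n,l,st,_=cv2.connectedComponentsWithStats(b)
for k in range(1,n):
    if st[k,4]>20: q=C[l==k]; print('brass',st[k],q.min(0).round(3),q.max(0).round(3),q.mean(0).round(3))
E
```

```text
1636
((560.3536376953125, -193.44485473632812), (314.1424560546875, 236.32652282714844), 73.8822021484375)
4912 0.02147998335626455 ((541.202392578125, 259.041015625), (247.54405212402344, 243.33309936523438), 86.3621826171875)
3138 0.16724236418567684 ((712.2008666992188, 246.23141479492188), (314.4456787109375, 51.57002639770508), 86.56277465820312)
3256 0.0024592670897203295 ((521.6904296875, -30.92425537109375), (176.24107360839844, 147.05833435058594), 89.46841430664062)
neck 197 [0.55794973 0.27214107 0.06635297] ((557.6555786132812, 273.3115234375), 18.992149353027344)
knob 93 [0.434511   0.26478441 0.06134895] ((433.84368896484375, 265.7892150878906), 12.756057739257812)
brass [410 200  10   7  28] [ 0.624 -0.196  0.036] [ 0.64  -0.172  0.047] [ 0.633 -0.182  0.041]
brass [410 206  28  26 360] [ 0.557 -0.229  0.019] [ 0.623 -0.174  0.089] [ 0.588 -0.204  0.069]
brass [403 247  29  21 358] [ 0.472 -0.213  0.043] [ 0.519 -0.149  0.088] [ 0.497 -0.181  0.07 ]
brass [395 261   9  12  55] [ 0.46  -0.152  0.003] [ 0.487 -0.132  0.051] [ 0.472 -0.14   0.04 ]
```

View pics/bin_zoom.png

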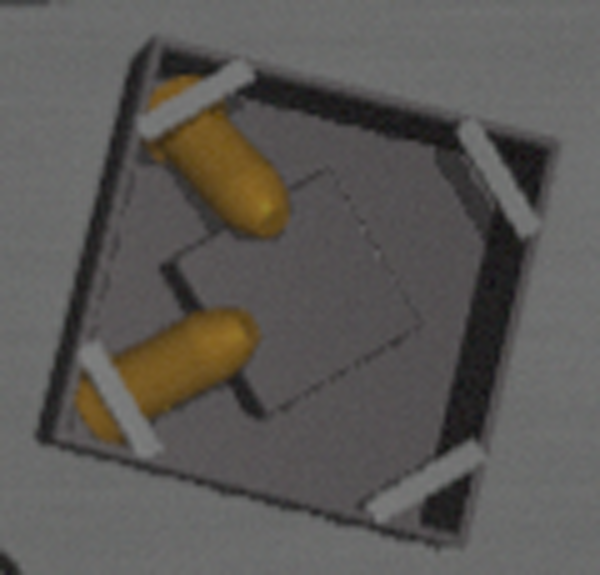

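View pics/tray_zoom.png

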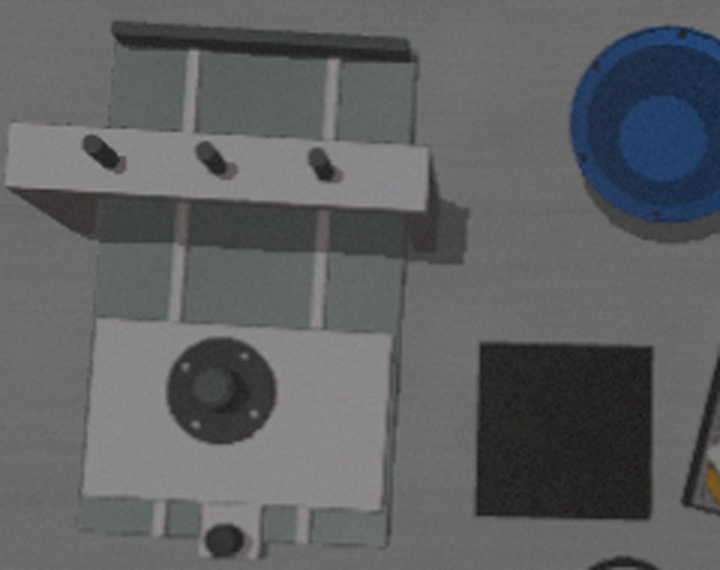

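Run:
```python
from h import *
i=arm.camera_info("top")
def wz(u,v,z):
    a=world(i,u,v,0.);b=world(i,u,v,1.); t=(z-a[2])/(b[2]-a[2]); return a+t*(b-a)
cs=[(155,40),(557,143),(465,545),(42,437)]
W=np.array([wz(380+x/5-.4,185+y/5-.4,.072) for x,y in cs]); print(W.round(4),W.mean(0))
for a in range(4): v=W[(a+1)%4]-W[a]; print(np.hypot(v[0],v[1]),np.degrees(np.arctan2(v[1],v[0])))
print('straps',[wz(380+x/5,185+y/5,.071).round(4) for x,y in [(197,99),(498,178),(424,482),(119,400)]])
print('mat',[wz(160+x/3,105+y/3,.003).round(4) for x,y in [(480,343),(653,346),(650,520),(476,516)]])
c=np.load('c0.npy')
for lo,hi in (((.545,-.235),(.64,-.165)),((.455,-.22),(.53,-.13))):
    m=(c[...,0]>lo[0])&(c[...,0]<hi[0])&(c[...,1]>lo[1])&(c[...,1]<hi[1])&(c[...,2]>.06)
    print(c[m][c[m][:,2].argsort()[-15:]].mean(0))
```

```text
[[ 0.6525 -0.1685  0.072 ]
 [ 0.6    -0.3623  0.072 ]
 [ 0.4064 -0.311   0.072 ]
 [ 0.4597 -0.1096  0.072 ]] [ 0.529637   -0.23784589  0.072     ]
0.2007831739325529 -105.15914261526272
0.20026252002189607 165.14174422436315
0.2083511118013427 75.17290962535972
0.20157247165691897 -17.01068166150647
straps [array([ 0.6224, -0.1895,  0.071 ]), array([ 0.5823, -0.3345,  0.071 ]), array([ 0.4356, -0.2937,  0.071 ]), array([ 0.4762, -0.1481,  0.071 ])]
mat [array([0.5972, 0.054 , 0.003 ]), array([ 0.5933, -0.0948,  0.003 ]), array([ 0.4442, -0.0895,  0.003 ]), array([0.4491, 0.0586, 0.003 ])]
[ 0.57043337 -0.21709007  0.08667897]
[ 0.50637302 -0.19902353  0.08640356]
```

```bash
python3 -m creep '[{"x":32,"y":-27},{"x":64,"y":-54},{"x":96,"y":-82},{"x":128,"y":-109},{"x":160,"y":-136},{"x":192,"y":-164,"z":-10},{"x":224,"y":-191,"z":-20},{"x":256,"y":-218,"z":-30},{"x":288,"y":-246,"z":-40},{"x":320,"y":-273,"z":-50},{"x":350,"y":-300,"z":-60},{"x":373,"y":-318,"z":-70},{"x":383,"y":-327,"z":-80},{"x":383,"y":-327,"z":-80},{"x":383,"y":-327,"z":-80}]' 70 25
python3 - <<'E'
from h import *
s=arm.sense(); print(s['time_s'],s['tcp_pos'],s['tool_rot'],s['joint_positions'].round(2))
p,d,i=cam("wrist"); cv2.imwrite('pics/w1.png',p[:,:,::-1]); C=cloud(d,i)
print(arm.tip_of("wrist","flange_mid"))
m=(C[...,2]>0.058)&(C[...,2]<.08)&(abs(C[...,0]-.56)<.06)&(abs(C[...,1]-.27)<.06); pts=C[m]; print('neck',len(pts),np.median(pts,0),cv2.minEnclosingCircle((pts[:,:2]*1000).astype(np.float32)))
E
```

```text
1.5 [0.17502237 0.60000647 0.22675265] [-4.44484153e-01 -3.10996850e+00 -9.53916964e-05] [-1.39  0.43  0.03  1.57 -0.01  1.13 -0.08]
[]
neck 0 [nan nan nan] ((0.0, 0.0), 0.0)invalid input
  return _methods._mean(a, axis=axis, dtype=dtype,
  ret = um.true_divide(
```

View pics/w1.png

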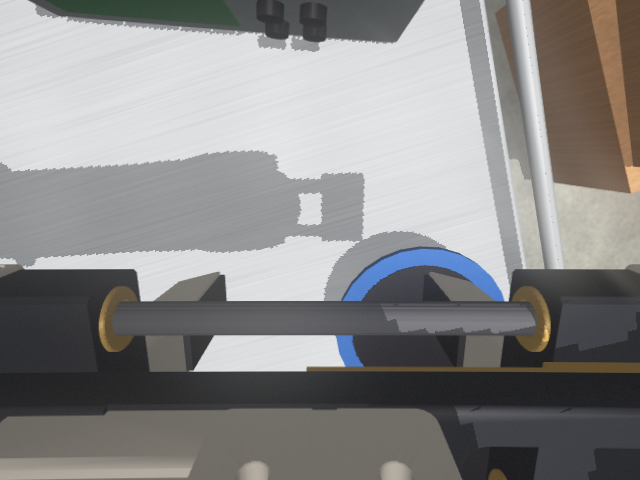

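The command was refused ("invalid input") and the arm did not move. The wrist view shows a blue cone at (430,300) below the fingers. I'll retry with all six keys in each row.

```bash
python3 -m creep '[{"x":32,"y":-27,"z":0,"rx":0,"ry":0,"rz":0},{"x":64,"y":-54,"z":0,"rx":0,"ry":0,"rz":0},{"x":96,"y":-82,"z":0,"rx":0,"ry":0,"rz":0},{"x":128,"y":-109,"z":0,"rx":0,"ry":0,"rz":0},{"x":160,"y":-136,"z":0,"rx":0,"ry":0,"rz":0},{"x":192,"y":-164,"z":-10,"rx":0,"ry":0,"rz":0},{"x":224,"y":-191,"z":-20,"rx":0,"ry":0,"rz":0},{"x":256,"y":-218,"z":-30,"rx":0,"ry":0,"rz":0},{"x":288,"y":-246,"z":-40,"rx":0,"ry":0,"rz":0},{"x":320,"y":-273,"z":-50,"rx":0,"ry":0,"rz":0},{"x":350,"y":-300,"z":-60,"rx":0,"ry":0,"rz":0},{"x":373,"y":-318,"z":-70,"rx":0,"ry":0,"rz":0},{"x":383,"y":-327,"z":-80,"rx":0,"ry":0,"rz":0},{"x":383,"y":-327,"z":-80,"rx":0,"ry":0,"rz":0},{"x":383,"y":-327,"z":-80,"rx":0,"ry":0,"rz":0}]' 70 25
python3 - <<'E'
from h import *
s=arm.sense(); print(s['time_s'],s['tcp_pos'],s['tool_rot'],s['joint_positions'].round(2))
p,d,i=cam("wrist"); cv2.imwrite('pics/w2.png',p[:,:,::-1]); C=cloud(d,i)
print(arm.tip_of("wrist","flange_mid"))
m=(C[...,2]>0.058)&(C[...,2]<.08)&(abs(C[...,0]-.56)<.06)&(abs(C[...,1]-.27)<.06); pts=C[m]; print('neck',len(pts))
E
```

```text
time_s: 3.1
tcp_pos: [0.5568, 0.2744, 0.1466]
tool_rot: [-0.442, -3.109, -0.001]
ft_force: [-0.1, 0.2, -0.3]
gripper_width: 0.0701
3.1 [0.5567857  0.27439505 0.14656938] [-4.42283845e-01 -3.10887482e+00 -6.69960679e-04] [-0.64  0.5   0.14  1.69 -0.09  0.96  0.82]
[{'xyz': [0.5562, 0.2745, 0.0437], 'conf': 0.92}]
neck 2364
```

View pics/w2.png

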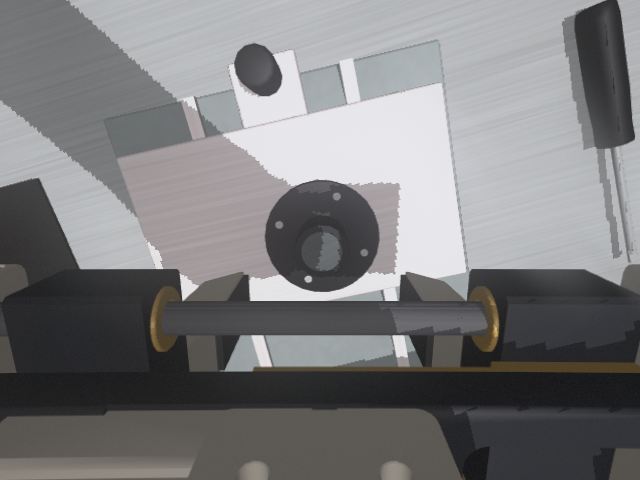

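The flange neck shows at (322,250), centred between the jaws. Descending.

```bash
python3 -m creep '[{"x":0,"y":-1,"z":-40,"rx":0,"ry":0,"rz":0},{"x":0,"y":-1,"z":-80,"rx":0,"ry":0,"rz":0},{"x":0,"y":-1,"z":-100,"rx":0,"ry":0,"rz":0},{"x":0,"y":-1,"z":-110,"rx":0,"ry":0,"rz":0},{"x":0,"y":-1,"z":-110,"rx":0,"ry":0,"rz":0}]' 70 25 && python3 -m creep '[{"x":0,"y":0,"z":0,"rx":0,"ry":0,"rz":0},{"x":0,"y":0,"z":0,"rx":0,"ry":0,"rz":0},{"x":0,"y":0,"z":0,"rx":0,"ry":0,"rz":0},{"x":0,"y":0,"z":0,"rx":0,"ry":0,"rz":0},{"x":0,"y":0,"z":0,"rx":0,"ry":0,"rz":0},{"x":0,"y":0,"z":0,"rx":0,"ry":0,"rz":0}]' 20 25
python3 - <<'E'
from h import *
p,d,i=cam("wrist"); cv2.imwrite('pics/w3.png',p[:,:,::-1])
E
```

```text
time_s: 3.7
tcp_pos: [0.5569, 0.273, 0.0362]
tool_rot: [-0.442, -3.109, 0.001]
ft_force: [0.7, -0.1, 1.3]
gripper_width: 0.0702
time_s: 4.3
tcp_pos: [0.5583, 0.2721, 0.0373]
tool_rot: [0.445, 3.109, 0.001]
ft_force: [-1.1, -0.4, 5.5]
gripper_width: 0.0379
```

View pics/w3.png

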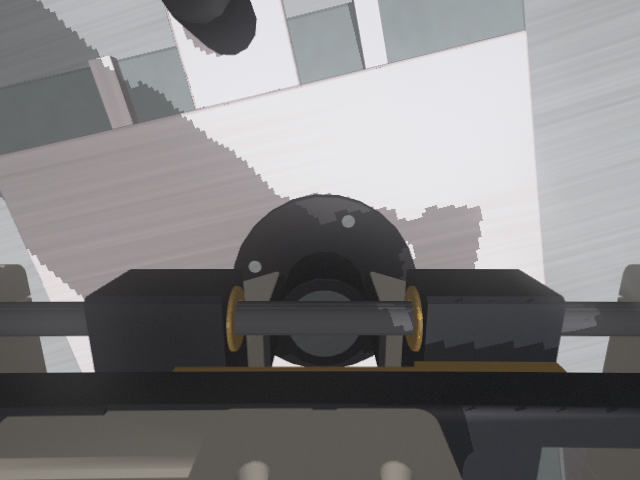

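```bash
python3 -m creep '[{"x":0,"y":0,"z":25,"rx":0,"ry":0,"rz":0},{"x":0,"y":0,"z":60,"rx":0,"ry":0,"rz":0},{"x":-3,"y":-30,"z":60,"rx":0,"ry":0,"rz":0},{"x":-8,"y":-65,"z":60,"rx":0,"ry":0,"rz":0},{"x":-13,"y":-105,"z":60,"rx":0,"ry":0,"rz":0},{"x":-18,"y":-145,"z":60,"rx":0,"ry":0,"rz":0},{"x":-23,"y":-185,"z":60,"rx":0,"ry":0,"rz":0},{"x":-28,"y":-225,"z":60,"rx":0,"ry":0,"rz":0},{"x":-33,"y":-260,"z":55,"rx":0,"ry":0,"rz":0},{"x":-37,"y":-282,"z":40,"rx":0,"ry":0,"rz":0},{"x":-37,"y":-290,"z":20,"rx":0,"ry":0,"rz":0},{"x":-37,"y":-290,"z":5,"rx":0,"ry":0,"rz":0},{"x":-37,"y":-290,"z":-8,"rx":0,"ry":0,"rz":0},{"x":-37,"y":-290,"z":-14,"rx":0,"ry":0,"rz":0},{"x":-37,"y":-290,"z":-18,"rx":0,"ry":0,"rz":0},{"x":-37,"y":-290,"z":-18,"rx":0,"ry":0,"rz":0},{"x":-37,"y":-290,"z":-18,"rx":0,"ry":0,"rz":0}]' 20 25
python3 - <<'E'
from h import *
p,d,i=cam("scene"); crop(p,180,140,480,365,2.6,'pics/s4.png')
E
```

```text
time_s: 6.05
tcp_pos: [0.5214, -0.0178, 0.0191]
tool_rot: [0.444, 3.109, 0.0]
ft_force: [-0.3, 1.2, -1.8]
gripper_width: 0.0375
```

View pics/s4.png

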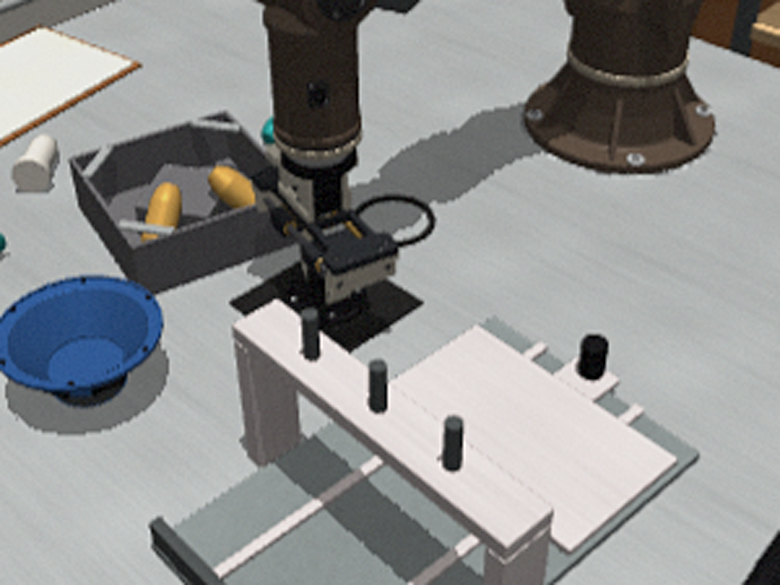

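```bash
python3 -m creep '[{"x":0,"y":0,"z":-1,"rx":0,"ry":0,"rz":0},{"x":0,"y":0,"z":-1.5,"rx":0,"ry":0,"rz":0},{"x":0,"y":0,"z":-1.5,"rx":0,"ry":0,"rz":0}]' 20 25; python3 -m creep '[{"x":0,"y":0,"z":0,"rx":0,"ry":0,"rz":0},{"x":0,"y":0,"z":0,"rx":0,"ry":0,"rz":0},{"x":0,"y":0,"z":0,"rx":0,"ry":0,"rz":0},{"x":0,"y":0,"z":0,"rx":0,"ry":0,"rz":0},{"x":0,"y":0,"z":20,"rx":0,"ry":0,"rz":0},{"x":0,"y":0,"z":60,"rx":0,"ry":0,"rz":0},{"x":0,"y":0,"z":110,"rx":0,"ry":0,"rz":0},{"x":0,"y":0,"z":160,"rx":0,"ry":0,"rz":0},{"x":0,"y":0,"z":180,"rx":0,"ry":0,"rz":0}]' 60 25
python3 - <<'E'
from h import *
s=arm.sense(); print(s['time_s'],s['tcp_pos'],s['joint_positions'].round(2))
p,d,i=cam("wrist"); cv2.imwrite('pics/w5.png',p[:,:,::-1])
print(arm.tip_of("wrist","flange_mid"),arm.tip_of("wrist","mat"))
p,d,i=cam("scene"); print(arm.tip_of("scene","flange_mid"))
E
```

```text
time_s: 6.4
tcp_pos: [0.5215, -0.0178, 0.0181]
tool_rot: [0.444, 3.109, 0.001]
ft_force: [-2.2, 1.8, 9.0]
gripper_width: 0.0377
time_s: 7.3
tcp_pos: [0.5229, -0.0182, 0.2019]
tool_rot: [0.444, 3.104, 0.002]
ft_force: [0.3, 0.2, -0.6]
gripper_width: 0.0598
7.3 [ 0.52292383 -0.01815702  0.20189756] [-0.21  0.29  0.18  1.87 -0.06  0.98  1.28]
[{'xyz': [0.5236, -0.0152, 0.0253], 'conf': 0.61}] []
[{'xyz': [0.5194, -0.0172, 0.0224], 'conf': 0.92}]
```

View pics/w5.png

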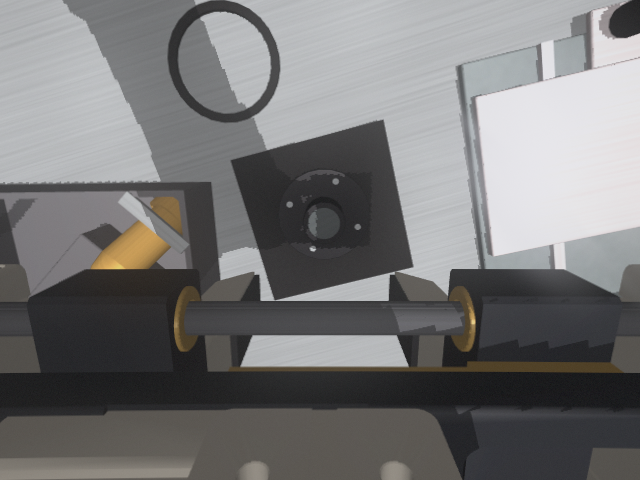

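```bash
cat >> h.py <<'E'
from scipy.spatial.transform import Rotation as Ro
def delta(p,R,p0=None,R0=None):
    s=arm.sense(); p0=s['tcp_pos'] if p0 is None else np.array(p0); R0=Ro.from_rotvec(s['tool_rot']) if R0 is None else R0
    print('d mm',((np.array(p)-p0)*1000).round(1),'rot deg',np.degrees((R*R0.inv()).as_rotvec()).round(1))
def tool(xyaw,tilt_dir=0,tilt=0):
    # tool pointing down with tool x at yaw xyaw (deg), then tilted so that down leans toward tilt_dir (deg) by tilt deg
    a=np.radians(xyaw); x=np.array([np.cos(a),np.sin(a),0]); z=np.array([0,0,-1.]); y=np.cross(z,x)
    R=Ro.from_matrix(np.stack([x,y,z],1)); b=np.radians(tilt_dir)
    k=np.array([np.sin(b),-np.cos(b),0])
    return Ro.from_rotvec(k*np.radians(tilt))*R
E
cat > plug.py <<'E'
from h import *
c=np.array([.529,-.241]);
def grasp(diag,s=.052,tilt=8,c=c):
    b=np.radians(diag); u=np.array([np.cos(b),np.sin(b)])
    r=.1102-s*np.cos(np.radians(37)); z=.0234+s*np.sin(np.radians(37))
    g=np.array([*(c+r*u),z]); R=tool(diag,diag,tilt); return g,R,g+R.apply([0,0,arm.grasp_offset])
E
python3 - <<'E'
from plug import *
print(Ro.from_rotvec(arm.sense()['tool_rot']).as_matrix().round(3)); print(tool(163.6).as_matrix().round(3))
g,R,t=grasp(119.5); print(g,t,R.as_matrix()[:,2])
delta(t+[0,0,.09],R)
E
```

```text
[[-0.96   0.28  -0.002]
 [ 0.28   0.96  -0.   ]
 [ 0.001 -0.    -1.   ]]
[[-0.959  0.282  0.   ]
 [ 0.282  0.959  0.   ]
 [ 0.     0.    -1.   ]]
[ 0.4951848  -0.18123184  0.05469438] [ 0.4938964  -0.1789546   0.03607734] [-0.06853211  0.1211301  -0.99026807]
d mm [ -26.4 -161.   -70.1] rot deg [  5.1   6.3 -44.2]
```

```bash
python3 -m creep '[{"x":-4,"y":-26,"z":0,"rx":0.8,"ry":1,"rz":-7},{"x":-9,"y":-52,"z":0,"rx":1.7,"ry":2,"rz":-15},{"x":-13,"y":-80,"z":-10,"rx":2.5,"ry":3.1,"rz":-22},{"x":-17,"y":-106,"z":-25,"rx":3.4,"ry":4.2,"rz":-29},{"x":-22,"y":-134,"z":-40,"rx":4.2,"ry":5.2,"rz":-37},{"x":-26,"y":-161,"z":-55,"rx":5.1,"ry":6.3,"rz":-44.2},{"x":-26,"y":-161,"z":-70,"rx":5.1,"ry":6.3,"rz":-44.2},{"x":-26,"y":-161,"z":-70,"rx":5.1,"ry":6.3,"rz":-44.2},{"x":-26,"y":-161,"z":-70,"rx":5.1,"ry":6.3,"rz":-44.2}]' 60 40
python3 - <<'E'
from plug import *
p,d,i=cam("wrist"); cv2.imwrite('pics/w6.png',p[:,:,::-1])
g,R,t=grasp(119.5); delta(t,R); print(arm.sense()['joint_positions'].round(2))
for t in ("plug1_mid","bin_strap","bin_block"): print(t,arm.tip_of("wrist",t))
C=cloud(d,i)
h=cv2.cvtColor(p,cv2.COLOR_RGB2HSV); b=((h[...,0]>10)&(h[...,0]<30)&(h[...,1]>120)&(h[...,2]>70)&(d>0)&(abs(C[...,0]-.50)<.06)&(abs(C[...,1]+.18)<.06))
q=C[b]; print(len(q)); np.save('q.npy',q)
# fit axis: cylinder r=18 points between
from scipy.optimize import least_squares
def res(v):
    diag,lx,ly,z=v; bb=np.radians(diag); u=np.array([np.cos(bb),np.sin(bb),0]); a=-u*np.cos(.6458)+np.array([0,0,np.sin(.6458)])
    w=q-np.array([lx,ly,z]); s=w@a; sel=np.clip((s-(-.03))/.001,0,1)*np.clip((.022-s)/.001,0,1)
    dd=np.linalg.norm(w-np.outer(s,a),axis=1)-.018; return dd*sel
r=least_squares(res,[119.5,.493,-.177,.051],loss='soft_l1',f_scale=.002); print(r.x,np.median(abs(res(r.x))))
E
```

```text
time_s: 8.45
tcp_pos: [0.4943, -0.1782, 0.1262]
tool_rot: [-1.52, -2.608, -0.106]
ft_force: [0.2, 0.1, 0.4]
gripper_width: 0.0601
d mm [ -1.1  -0.9 -90.9] rot deg [ 0.   0.1 -0.1]
[ 0.05  0.46  0.36  1.86 -0.3   0.98  1.08]
plug1_mid [{'xyz': [0.3145, -0.3038, 0.0233], 'conf': 0.6}]
bin_strap []
bin_block [{'xyz': [0.5378, -0.2421, 0.0477], 'conf': 0.89}]
4810
[118.03255796  -7.35097099   0.89987109   3.76957753] 0.0
```

View pics/w6.png

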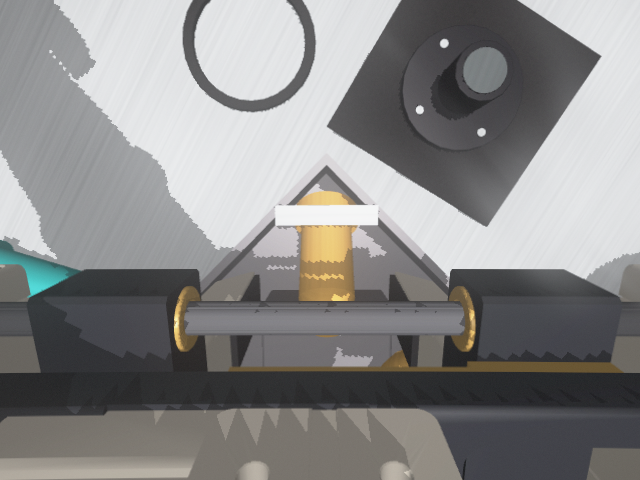

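The plug's stem runs along column 327, the strap is level at (327,215), and both are centred between the jaws. I'll check the radius from the depth.

Run:
```python
from plug import *
p,d,i=cam("wrist"); C=cloud(d,i)
for v,u in ((215,327),(215,285),(215,370),(165,327),(270,327),(240,327),(255,327)): print(u,v,C[v,u].round(4))
b=np.radians(119.5); print('expect strap',c+.1072*np.array([np.cos(b),np.sin(b)]))
for v in (235,245,255,265,275,285):
    q=C[v,327]; print(v, 'r',np.dot(q[:2]-c,[np.cos(b),np.sin(b)]).round(4),'z',q[2].round(4),'pred top z',.0511+.018/.799-(np.dot(q[:2]-c,[np.cos(b),np.sin(b)])-.0735)*.7536)
```

```text
327 215 [ 0.4797 -0.1484  0.0725]
285 215 [ 0.4575 -0.1609  0.0733]
370 215 [ 0.5025 -0.1356  0.0722]
327 165 [ 0.4649 -0.1223  0.0713]
327 270 [ 0.4964 -0.1779  0.0732]
327 240 [ 0.4881 -0.163   0.0588]
327 255 [ 0.4923 -0.1705  0.0669]
expect strap [ 0.47621219 -0.14769787]
235 r 0.0911 z 0.0566 pred top z 0.06036456432734656
245 r 0.0851 z 0.0618 pred top z 0.06485572929280649
255 r 0.0794 z 0.0669 pred top z 0.0691776325047987
265 r 0.0737 z 0.0706 pred top z 0.07349989957717834
275 r 0.0683 z 0.0753 pred top z 0.0775434099753493
285 r 0.0632 z 0.0801 pred top z 0.08137221885118925
```

```bash
python3 -m creep '[{"x":0,"y":0,"z":-30,"rx":0,"ry":0,"rz":0},{"x":0,"y":0,"z":-55,"rx":0,"ry":0,"rz":0},{"x":0,"y":0,"z":-75,"rx":0,"ry":0,"rz":0},{"x":0,"y":0,"z":-85,"rx":0,"ry":0,"rz":0},{"x":0,"y":0,"z":-91,"rx":0,"ry":0,"rz":0},{"x":0,"y":0,"z":-91,"rx":0,"ry":0,"rz":0}]' 60 40; python3 -m creep '[{"x":0,"y":0,"z":0,"rx":0,"ry":0,"rz":0},{"x":0,"y":0,"z":0,"rx":0,"ry":0,"rz":0},{"x":0,"y":0,"z":0,"rx":0,"ry":0,"rz":0},{"x":0,"y":0,"z":0,"rx":0,"ry":0,"rz":0},{"x":0,"y":0,"z":0,"rx":0,"ry":0,"rz":0}]' 20 50
python3 - <<'E'
from plug import *
p,d,i=cam("wrist"); cv2.imwrite('pics/w7.png',p[:,:,::-1])
p,d,i=cam("scene"); crop(p,180,140,380,290,4,'pics/s7.png')
E
```

```text
time_s: 9.3
tcp_pos: [0.4952, -0.1789, 0.0363]
tool_rot: [-1.523, -2.61, -0.107]
ft_force: [-0.5, -0.3, 0.1]
gripper_width: 0.0603
time_s: 9.8
tcp_pos: [0.4955, -0.1791, 0.0367]
tool_rot: [-1.523, -2.61, -0.108]
ft_force: [0.6, 0.4, 2.1]
gripper_width: 0.0348
```

View pics/w7.png

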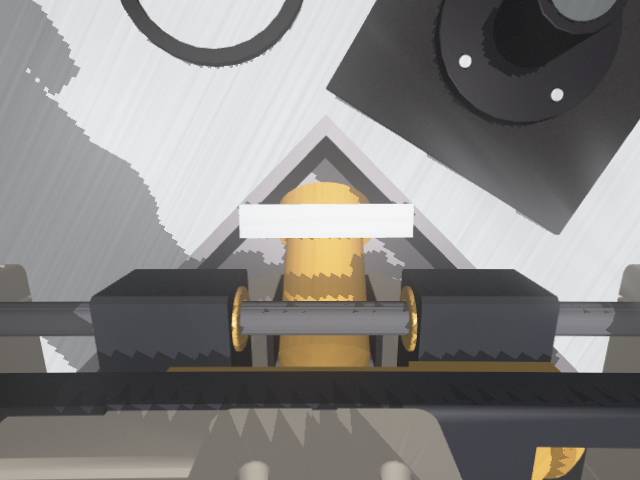

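View pics/s7.png

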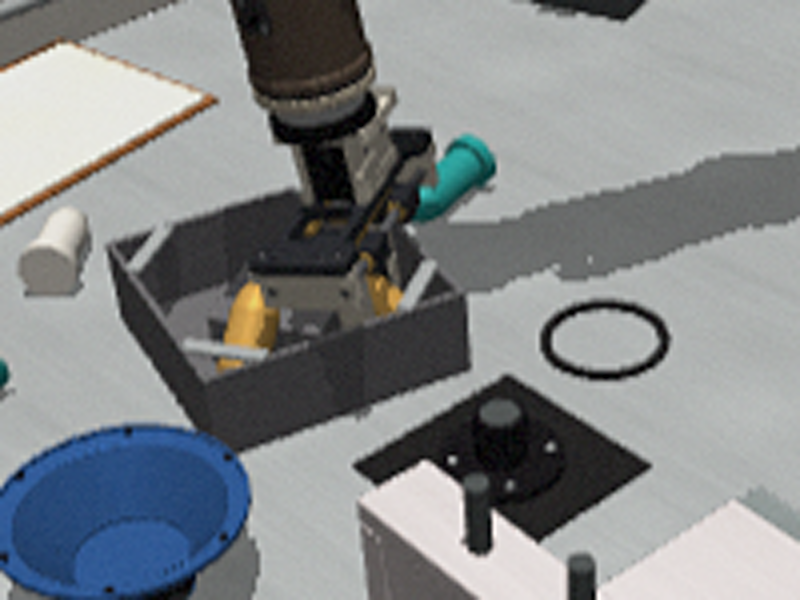

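Jaws stopped on the stem at 34.8 mm, with the stem between the pads at (325,320). Drawing it out along its own length.

```bash
python3 -m creep '[{"x":2.4,"y":-4.2,"z":3.6,"rx":0,"ry":0,"rz":0},{"x":4.8,"y":-8.3,"z":7.2,"rx":0,"ry":0,"rz":0},{"x":7.1,"y":-12.5,"z":10.9,"rx":0,"ry":0,"rz":0},{"x":9.5,"y":-16.7,"z":14.5,"rx":0,"ry":0,"rz":0},{"x":11.8,"y":-20.8,"z":18.1,"rx":0,"ry":0,"rz":0},{"x":14.2,"y":-25,"z":21.7,"rx":0,"ry":0,"rz":0},{"x":14.9,"y":-26.4,"z":22.9,"rx":0,"ry":0,"rz":0},{"x":14.9,"y":-26.4,"z":22.9,"rx":0,"ry":0,"rz":0}]' 20 50;  python3 - <<'E'
from plug import *
p,d,i=cam("wrist"); cv2.imwrite('pics/w8.png',p[:,:,::-1])
E
```

```text
time_s: 10.7
tcp_pos: [0.5101, -0.2057, 0.0598]
tool_rot: [-1.523, -2.609, -0.108]
ft_force: [-2.6, 3.0, 4.6]
gripper_width: 0.0355
```

View pics/w8.png

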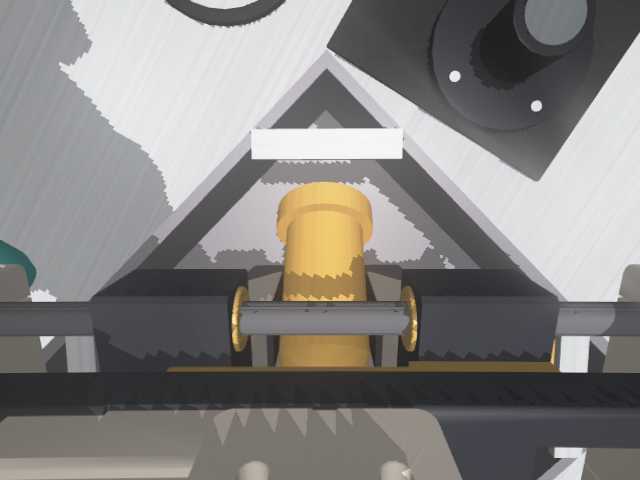

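The foot at (325,200) is now clear of the strap at (325,145). Lifting.

```bash
python3 -m creep '[{"x":0,"y":0,"z":20,"rx":0,"ry":0,"rz":0},{"x":0,"y":0,"z":50,"rx":0,"ry":0,"rz":0},{"x":0,"y":0,"z":90,"rx":0,"ry":0,"rz":0},{"x":0,"y":0,"z":120,"rx":0,"ry":0,"rz":0},{"x":0,"y":0,"z":120,"rx":0,"ry":0,"rz":0}]' 20 50;  python3 - <<'E'
from plug import *
R=tool(190,10,45); g=np.array([.573,.313,.074+.06]); t=g+R.apply([0,0,arm.grasp_offset]); print(t); delta(t,R)
s=arm.sense(); R0=Ro.from_rotvec(s['tool_rot']); print(s['tcp_pos'],s['joint_positions'].round(2), (R0.as_matrix()).round(2))
# yaw-only first (keeping tilt), then tilt
Rz=tool(190,190,8); print('yaw', np.degrees((Rz*R0.inv()).as_rotvec()).round(1)); print('tilt then',np.degrees((R*Rz.inv()).as_rotvec()).round(1))
E
```

```text
time_s: 11.25
tcp_pos: [0.5126, -0.2077, 0.1833]
tool_rot: [-1.528, -2.617, -0.109]
ft_force: [0.4, 0.3, -3.9]
gripper_width: 0.035
[0.58609165 0.31530841 0.12070639]
d mm [ 73.5 523.1 -62.6] rot deg [-24.2 -50.2  65.2]
[ 0.51261458 -0.20774536  0.18330168] [ 0.07  0.43  0.39  1.74 -0.27  1.11  1.08] [[-0.49  0.87 -0.06]
 [ 0.86  0.49  0.12]
 [ 0.13  0.01 -0.99]]
yaw [-0.1  0.7 70.6]
tilt then [  9.2 -52.2   0. ]
```

```bash
python3 -m creep '[{"x":0,"y":25,"z":15,"rx":0,"ry":0,"rz":4},{"x":3,"y":60,"z":20,"rx":0,"ry":0,"rz":8},{"x":8,"y":100,"z":20,"rx":0,"ry":0,"rz":13},{"x":13,"y":140,"z":20,"rx":0,"ry":0,"rz":19},{"x":18,"y":180,"z":20,"rx":0,"ry":0,"rz":25},{"x":23,"y":220,"z":20,"rx":0,"ry":0,"rz":31},{"x":28,"y":260,"z":20,"rx":0,"ry":0,"rz":37},{"x":33,"y":300,"z":20,"rx":0,"ry":0,"rz":43},{"x":38,"y":340,"z":20,"rx":0,"ry":0.2,"rz":49},{"x":43,"y":380,"z":20,"rx":0,"ry":0.4,"rz":55},{"x":46,"y":420,"z":20,"rx":0,"ry":0.5,"rz":61},{"x":48,"y":455,"z":20,"rx":0,"ry":0.6,"rz":66},{"x":48,"y":490,"z":20,"rx":0,"ry":0.7,"rz":70.6},{"x":48,"y":515,"z":20,"rx":0,"ry":0.7,"rz":70.6},{"x":48,"y":521,"z":20,"rx":0,"ry":0.7,"rz":70.6},{"x":48,"y":521,"z":20,"rx":0,"ry":0.7,"rz":70.6}]' 20 50;  python3 - <<'E'
from plug import *
R=tool(190,10,45); g=np.array([.573,.313,.074+.06]); t=g+R.apply([0,0,arm.grasp_offset]); print(t); delta(t,R)
s=arm.sense();  print(s['tcp_pos'],s['joint_positions'].round(2))
E
```

```text
time_s: 12.85
tcp_pos: [0.5576, 0.3163, 0.1975]
tool_rot: [0.264, -2.981, 0.025]
ft_force: [0.6, -0.5, -4.1]
gripper_width: 0.035
[0.58609165 0.31530841 0.12070639]
d mm [ 28.5  -1.  -76.7] rot deg [  9.6 -52.7  -0. ]
[0.55762916 0.3163366  0.19745216] [-0.57  0.57  0.    1.42 -0.06  1.28  1.2 ]
```

```bash
python3 -m creep '[{"x":4,"y":0,"z":-3,"rx":1.4,"ry":-7.5,"rz":0},{"x":8,"y":0,"z":-6,"rx":2.7,"ry":-15,"rz":0},{"x":12,"y":0,"z":-9,"rx":4.1,"ry":-22.5,"rz":0},{"x":16,"y":0,"z":-12,"rx":5.5,"ry":-30,"rz":0},{"x":20,"y":0,"z":-16,"rx":6.9,"ry":-37.5,"rz":0},{"x":24,"y":0,"z":-20,"rx":8.2,"ry":-45,"rz":0},{"x":28,"y":0,"z":-24,"rx":9.6,"ry":-52.7,"rz":0},{"x":28,"y":0,"z":-24,"rx":9.6,"ry":-52.7,"rz":0},{"x":28,"y":0,"z":-24,"rx":9.6,"ry":-52.7,"rz":0}]' 20 50;  python3 - <<'E'
from plug import *
R=tool(190,10,45); g=np.array([.573,.313,.074+.06]); t=g+R.apply([0,0,arm.grasp_offset]); delta(t,R)
s=arm.sense();  print(s['tcp_pos'],s['joint_positions'].round(2))
p,d,i=cam("scene"); crop(p,260,180,460,330,4,'pics/s9.png')
p,d,i=cam("wrist"); cv2.imwrite('pics/w9.png',p[:,:,::-1])
E
```

```text
time_s: 13.75
tcp_pos: [0.5992, 0.2945, 0.1815]
tool_rot: [-0.176, 2.427, 0.003]
ft_force: [0.4, -1.0, -3.9]
gripper_width: 0.0354
d mm [-13.1  20.8 -60.8] rot deg [ 3.2 -4.1  2.7]
[0.59923296 0.29449464 0.18151478] [-1.17  0.36  0.51  2.17  1.26  0.25 -0.21]
```

View pics/s9.png

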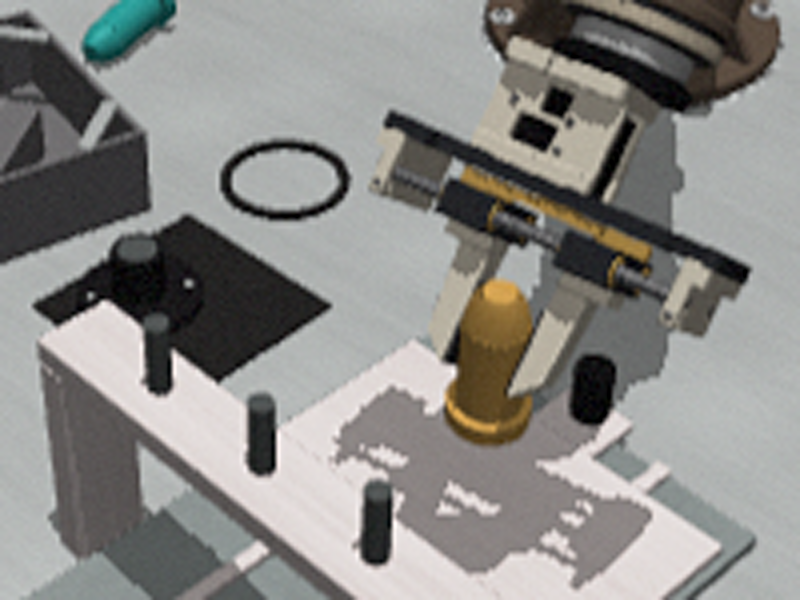

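View pics/w9.png

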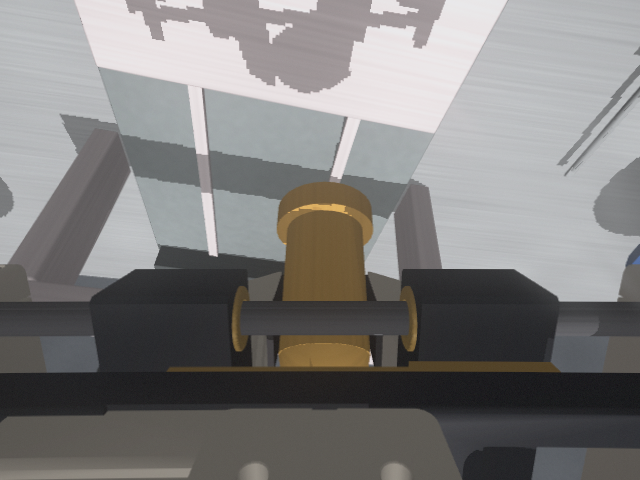

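The plug hangs nearly upright over the tray (scene crop (490,370)), but the arm has not converged yet. Holding for a moment.

```bash
python3 -m creep '[{"x":0,"y":0,"z":0,"rx":0,"ry":0,"rz":0},{"x":0,"y":0,"z":0,"rx":0,"ry":0,"rz":0},{"x":0,"y":0,"z":0,"rx":0,"ry":0,"rz":0},{"x":0,"y":0,"z":0,"rx":0,"ry":0,"rz":0},{"x":0,"y":0,"z":0,"rx":0,"ry":0,"rz":0}]' 20 50;  python3 - <<'E'
from plug import *
R=tool(190,10,45); g=np.array([.573,.313,.074+.06]); t=g+R.apply([0,0,arm.grasp_offset]); delta(t,R)
s=arm.sense();  print(s['tcp_pos'],s['joint_positions'].round(2),s['joint_vel'].round(2))
E
```

```text
time_s: 14.35
tcp_pos: [0.5996, 0.2968, 0.1821]
tool_rot: [-0.178, 2.428, 0.005]
ft_force: [-0.4, 0.5, -3.4]
gripper_width: 0.0348
d mm [-13.5  18.5 -61.4] rot deg [ 3.1 -4.1  2.6]
[0.59955374 0.29679356 0.18213647] [-1.17  0.36  0.51  2.16  1.25  0.25 -0.2 ] [-0.    0.   -0.    0.    0.01  0.   -0.01]
```

```bash
python3 -m creep '[{"x":-4,"y":5,"z":-5,"rx":1,"ry":-1.3,"rz":0.8},{"x":-9,"y":12,"z":-10,"rx":2,"ry":-2.7,"rz":1.7},{"x":-13,"y":18,"z":-15,"rx":3.1,"ry":-4.1,"rz":2.6},{"x":-13,"y":18,"z":-20,"rx":3.1,"ry":-4.1,"rz":2.6},{"x":-13,"y":18,"z":-20,"rx":3.1,"ry":-4.1,"rz":2.6},{"x":-13,"y":18,"z":-20,"rx":3.1,"ry":-4.1,"rz":2.6}]' 20 50;  python3 - <<'E'
from plug import *
R=tool(190,10,45); g=np.array([.573,.313,.074+.06]); t=g+R.apply([0,0,arm.grasp_offset]); delta(t,R)
s=arm.sense();  print(s['tcp_pos'],s['joint_positions'].round(2),s['joint_vel'].round(2))
E
```

```text
time_s: 14.95
tcp_pos: [0.5867, 0.3142, 0.162]
tool_rot: [-0.204, 2.35, 0.082]
ft_force: [0.4, -0.3, -4.4]
gripper_width: 0.0352
d mm [ -0.7   1.1 -41.3] rot deg [ 0.1 -0.   0.1]
[0.58674335 0.31416296 0.16197869] [-1.12  0.39  0.4   2.26  2.01  0.32 -0.99] [-0.02 -0.    0.03 -0.01 -0.01  0.    0.  ]
```

```bash
cat > fit.py <<'E'
from h import *
from scipy.optimize import least_squares
def fit(n,c0,box=.07,f=None):
    p,d,i=cam(n); C=cloud(d,i)
    if f: cv2.imwrite(f,p[:,:,::-1])
    h=cv2.cvtColor(p,cv2.COLOR_RGB2HSV)
    b=((h[...,0]>10)&(h[...,0]<30)&(h[...,1]>130)&(h[...,2]>50)&(d>0)&(np.linalg.norm(C-np.array(c0),axis=-1)<box))
    b=cv2.erode(b.astype(np.uint8),np.ones((3,3)))>0
    q=C[b]
    # profile radius vs s(from underside)
    def prof(s): return np.interp(s,[0,.012,.0121,.070,.092],[.023,.023,.018,.018,.008])
    def res(v):
        a=np.array([v[2],v[3],1]); a/=np.linalg.norm(a); w=q-np.array([v[0],v[1],v[4]]); s=w@a
        rr=np.linalg.norm(w-np.outer(s,a),axis=1); e=rr-prof(s)
        e=np.where(s<0,np.hypot(s,np.maximum(rr-.023,0)),e); e=np.where(s>.092,np.hypot(s-.092,np.maximum(rr-.008,0)),e); return e
    r=least_squares(res,[c0[0],c0[1],0,0,c0[2]-.046],loss='soft_l1',f_scale=.002,diff_step=1e-4)
    print(n,len(q),'foot centre',r.x[[0,1,4]].round(4),'lean deg x,y',np.degrees(r.x[2:4]).round(1),'med',np.median(abs(res(r.x))).round(4))
    return r.x
E
python3 - <<'E'
from fit import *
g=arm.sense(); R=Ro.from_rotvec(g['tool_rot']); gp=g['tcp_pos']-R.apply([0,0,arm.grasp_offset]); print('grasp',gp)
fit('wrist',gp,f='pics/w10.png'); fit('scene',gp,f='pics/s10.png'); fit('top',gp)
E
```

```text
grasp [0.57365677 0.31190366 0.17528572]
wrist 2600 foot centre [0.5739 0.3    0.1264] lean deg x,y [0.3 9.6] med 0.0004
scene 502 foot centre [0.575  0.3115 0.1273] lean deg x,y [-1. -0.] med 0.0009
top 79 foot centre [0.5728 0.3121 0.1228] lean deg x,y [ 0.5 -0.7] med 0.0012
```

View pics/s10.png

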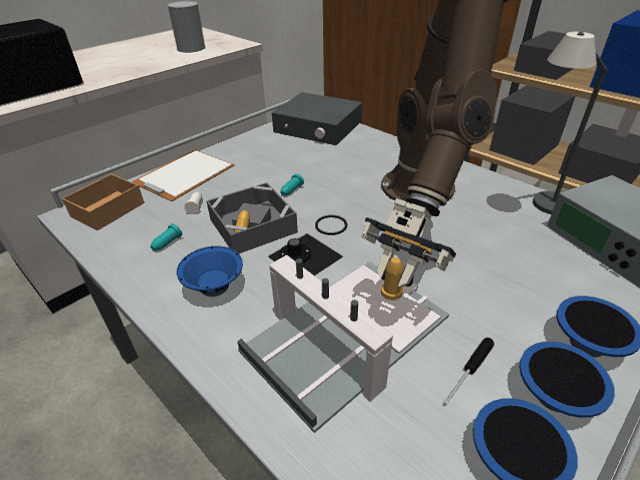

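The plug is upright to within about 1° (scene and top fits agree; the wrist fit is an outlier because of the brass-coloured rings on the gripper). Its foot is at z≈0.1265. Lowering.

```bash
python3 -m creep '[{"x":0,"y":0,"z":-20,"rx":0,"ry":0,"rz":0},{"x":0,"y":0,"z":-40,"rx":0,"ry":0,"rz":0},{"x":0,"y":0,"z":-60,"rx":0,"ry":0,"rz":0},{"x":0,"y":0,"z":-75,"rx":0,"ry":0,"rz":0},{"x":0,"y":0,"z":-85,"rx":0,"ry":0,"rz":0},{"x":0,"y":0,"z":-93,"rx":0,"ry":0,"rz":0},{"x":0,"y":0,"z":-98,"rx":0,"ry":0,"rz":0},{"x":0,"y":0,"z":-98,"rx":0,"ry":0,"rz":0}]' 20 50;  python3 - <<'E'
from fit import *
g=arm.sense(); R=Ro.from_rotvec(g['tool_rot']); gp=g['tcp_pos']-R.apply([0,0,arm.grasp_offset]); print('grasp',gp, g['joint_positions'].round(2)); delta(gp,tool(190,10,45))
x=fit('scene',gp,f='pics/s11.png'); fit('top',gp)
p,d,i=cam('scene');crop(p,300,200,460,320,5,'pics/s11.png')
E
```

```text
time_s: 15.9
tcp_pos: [0.5864, 0.3148, 0.0637]
tool_rot: [-0.206, 2.349, 0.083]
ft_force: [-1.4, 0.4, -3.5]
gripper_width: 0.035
grasp [0.57333789 0.31255751 0.07700637] [-0.9   0.59  0.12  2.29  2.34  0.54 -1.37]
d mm [-13.1  -2.3  13.3] rot deg [0.1 0.  0. ]
scene 394 foot centre [0.5737 0.3127 0.0271] lean deg x,y [ 0.2 -0.5] med 0.0011
top 66 foot centre [0.5733 0.312  0.0242] lean deg x,y [-0.2  0.3] med 0.0013
```

View pics/s11.png

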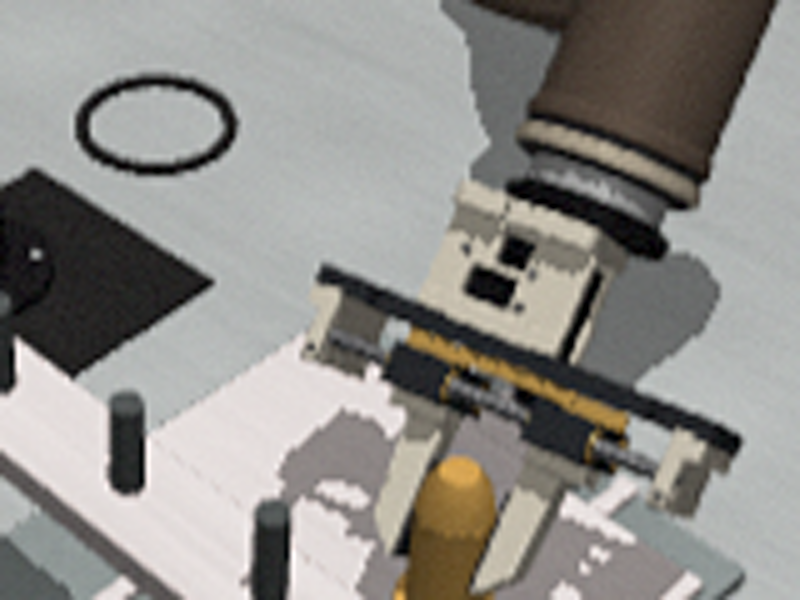

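Plug at crop (450,540) is upright with the foot about 4–5 mm above the tray. Lowering in small steps until contact.

```bash
python3 -m creep '[{"x":0,"y":0,"z":-1.5,"rx":0,"ry":0,"rz":0},{"x":0,"y":0,"z":-3,"rx":0,"ry":0,"rz":0},{"x":0,"y":0,"z":-3,"rx":0,"ry":0,"rz":0}]' 20 50; python3 -m creep '[{"x":0,"y":0,"z":-1,"rx":0,"ry":0,"rz":0},{"x":0,"y":0,"z":-1,"rx":0,"ry":0,"rz":0}]' 20 50
```

```text
time_s: 16.35
tcp_pos: [0.5864, 0.315, 0.0611]
tool_rot: [-0.205, 2.349, 0.084]
ft_force: [-0.4, -0.1, -4.2]
gripper_width: 0.0354
time_s: 16.55
tcp_pos: [0.587, 0.3151, 0.0608]
tool_rot: [-0.205, 2.347, 0.084]
ft_force: [-3.1, -0.2, 4.5]
gripper_width: 0.0353
```

```bash
python3 -m creep '[{"x":0,"y":0,"z":0,"rx":0,"ry":0,"rz":0},{"x":0,"y":0,"z":0,"rx":0,"ry":0,"rz":0},{"x":0,"y":0,"z":0,"rx":0,"ry":0,"rz":0},{"x":-7,"y":-1.2,"z":7,"rx":0,"ry":0,"rz":0},{"x":-21,"y":-3.7,"z":21,"rx":0,"ry":0,"rz":0},{"x":-42,"y":-7,"z":42,"rx":0,"ry":0,"rz":0},{"x":-63,"y":-11,"z":63,"rx":0,"ry":0,"rz":0},{"x":-75,"y":-13,"z":80,"rx":0,"ry":0,"rz":0},{"x":-75,"y":-13,"z":110,"rx":0,"ry":0,"rz":0},{"x":-75,"y":-13,"z":130,"rx":0,"ry":0,"rz":0}]' 60 50
python3 - <<'E'
from fit import *
g=arm.sense();print(g['tcp_pos'],g['tool_rot'],g['joint_positions'].round(2)); 
x=fit('scene',[.573,.312,.068],f='pics/s12.png'); fit('top',[.573,.312,.068],f='pics/t12.png')
print(arm.tip_of('top','flange_mid'),arm.tip_of('top','tray_top'))
E
```

```text
time_s: 17.55
tcp_pos: [0.5104, 0.3022, 0.1914]
tool_rot: [-0.206, 2.349, 0.087]
ft_force: [0.2, -0.7, 0.7]
gripper_width: 0.06
[0.5103803  0.30216531 0.19144394] [-0.20595643  2.34946266  0.08650803] [-1.27  0.23  0.39  2.37  1.73  0.41 -0.78]
scene 408 foot centre [0.5737 0.3122 0.0227] lean deg x,y [1.5 0.9] med 0.0009
top 41 foot centre [0.6008 0.3333 0.0293] lean deg x,y [-20.4 -17. ] med 0.0011
[{'xyz': [0.5402, -0.0424, 0.0286], 'conf': 0.66}] [{'xyz': [0.5388, 0.2582, 0.0206], 'conf': 0.89}]
```

View pics/s12.png

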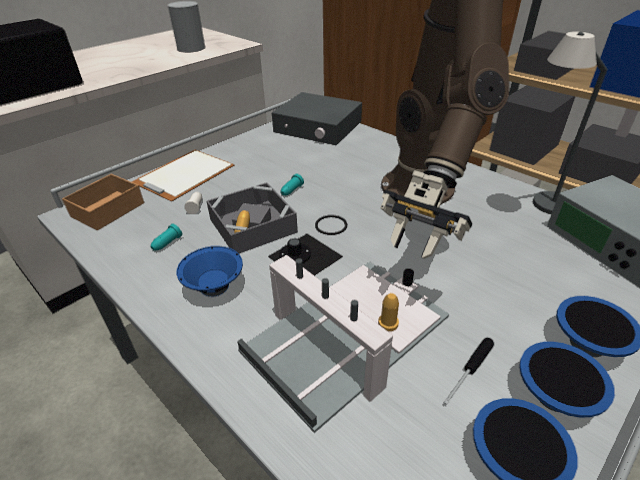

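The first plug stands at scene pixel (390,310). The flange was apparently knocked about 3 cm, so I'll check whether it is still on the mat.

Run:
```python
from h import *
for n in ('top','scene'):
    p,d,i=cam(n); C=cloud(d,i)
    m=(C[...,2]>0.038)&(C[...,2]<.06)&(abs(C[...,0]-.53)<.07)&(C[...,1]>-.09)&(C[...,1]<.06)&(p.max(-1)<120); pts=C[m]; print(n,'neck',len(pts),np.median(pts,0),cv2.minEnclosingCircle((pts[:,:2]*1000).astype(np.float32)))
    print(arm.tip_of(n,'flange_mid'),arm.tip_of(n,'mat'))
    if n=='top': crop(p,300,200,400,290,6,'pics/t13.png')
```

```text
top neck 183 [ 0.53709803 -0.04270555  0.04760595] ((538.0632934570312, -43.15477752685547), 18.88885498046875)
[{'xyz': [0.5402, -0.0449, 0.0284], 'conf': 0.68}, {'xyz': [0.559, 0.5041, -0.0009], 'conf': 0.63}] [{'xyz': [0.5274, -0.0185, 0.0037], 'conf': 0.83}]
scene neck 117 [ 0.54233222 -0.03697566  0.04780306] ((538.96923828125, -41.004554748535156), 19.274982452392578)
[{'xyz': [0.5353, -0.0409, 0.0247], 'conf': 0.58}, {'xyz': [0.3629, -0.0655, 0.002], 'conf': 0.42}, {'xyz': [0.4341, 0.2685, 0.0485], 'conf': 0.29}] [{'xyz': [0.519, -0.0133, 0.0025], 'conf': 0.78}]
```

View pics/t13.png

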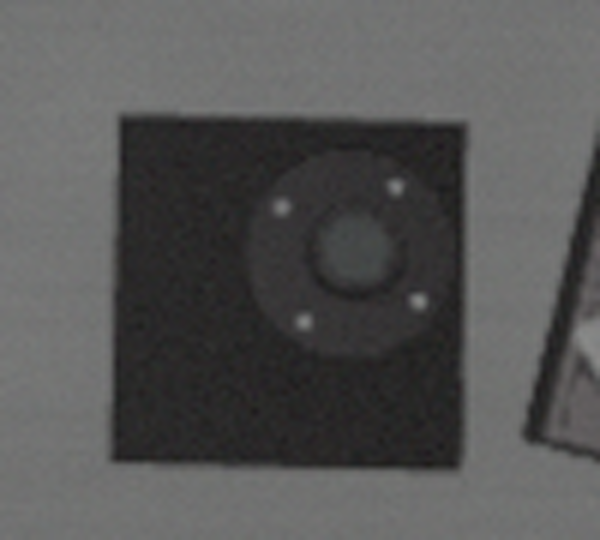

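The flange lies flat and wholly on the mat: disc edge at 450 px against mat edge at 462 px, so about 5 mm of margin. I'll leave it and go for the second plug.

Run:
```python
from plug import *
delta([.50,.22,.26],tool(190))
g,R,t=grasp(29.5); print(g,t)
delta(t+[0,0,.09],tool(29.5),[.50,.22,.26],tool(190))
```

```text
d mm [-11.3 -81.4  70.9] rot deg [-7.6 44.3 -0. ]
[ 0.58876816 -0.2071848   0.05469438] [ 0.5910454  -0.2058964   0.03607734]
d mm [  91.  -425.9 -133.9] rot deg [   0.     0.  -160.5]
```

```bash
python3 -m creep '[{"x":-2,"y":-14,"z":20,"rx":-1.3,"ry":7.4,"rz":0},{"x":-4,"y":-28,"z":35,"rx":-2.5,"ry":14.8,"rz":0},{"x":-6,"y":-41,"z":45,"rx":-3.8,"ry":22.2,"rz":0},{"x":-8,"y":-55,"z":55,"rx":-5.1,"ry":29.5,"rz":0},{"x":-10,"y":-68,"z":65,"rx":-6.4,"ry":37,"rz":0},{"x":-11,"y":-81,"z":70,"rx":-7.6,"ry":44.3,"rz":0},{"x":-11,"y":-81,"z":70,"rx":-7.6,"ry":44.3,"rz":0},{"x":-11,"y":-81,"z":70,"rx":-7.6,"ry":44.3,"rz":0}]' 60 50; python3 -m creep '[{"x":5,"y":-22,"z":0,"rx":0,"ry":0,"rz":-8},{"x":10,"y":-44,"z":0,"rx":0,"ry":0,"rz":-16},{"x":15,"y":-66,"z":0,"rx":0,"ry":0,"rz":-24},{"x":20,"y":-88,"z":0,"rx":0,"ry":0,"rz":-32},{"x":25,"y":-110,"z":0,"rx":0,"ry":0,"rz":-40},{"x":30,"y":-132,"z":0,"rx":0,"ry":0,"rz":-48},{"x":35,"y":-154,"z":0,"rx":0,"ry":0,"rz":-56},{"x":40,"y":-176,"z":0,"rx":0,"ry":0,"rz":-64},{"x":45,"y":-198,"z":0,"rx":0,"ry":0,"rz":-72},{"x":50,"y":-220,"z":0,"rx":0,"ry":0,"rz":-80},{"x":55,"y":-242,"z":0,"rx":0,"ry":0,"rz":-88},{"x":60,"y":-264,"z":0,"rx":0,"ry":0,"rz":-96},{"x":65,"y":-286,"z":0,"rx":0,"ry":0,"rz":-104},{"x":70,"y":-310,"z":0,"rx":0,"ry":0,"rz":-112},{"x":75,"y":-335,"z":0,"rx":0,"ry":0,"rz":-120},{"x":80,"y":-360,"z":0,"rx":0,"ry":0,"rz":-128},{"x":85,"y":-385,"z":0,"rx":0,"ry":0,"rz":-136},{"x":91,"y":-410,"z":0,"rx":0,"ry":0,"rz":-144},{"x":91,"y":-426,"z":0,"rx":0,"ry":0,"rz":-152},{"x":91,"y":-426,"z":0,"rx":0,"ry":0,"rz":-160.5}]' 60 50
python3 - <<'E'
from plug import *
g,R,t=grasp(29.5); delta(t+[0,0,.09],R); print(arm.sense()['joint_positions'].round(2))
E
```

```text
time_s: 18.85
tcp_pos: [0.5007, 0.2183, 0.2589]
tool_rot: [-0.198, 2.824, -0.051]
ft_force: [-0.4, -0.9, -1.3]
gripper_width: 0.0599
time_s: 20.85
tcp_pos: [0.5919, -0.2106, 0.2577]
tool_rot: [3.001, 0.717, -0.499]
ft_force: [0.6, -0.6, -0.0]
gripper_width: 0.06
d mm [  -0.8    4.7 -131.6] rot deg [  9.3 -24.6   2.4]
[-0.31  0.74  0.95  1.32 -0.35  1.58 -0.5 ]
```

```bash
python3 -m creep '[{"x":0,"y":1,"z":-10,"rx":2.3,"ry":-6.1,"rz":0.6},{"x":0,"y":2,"z":-30,"rx":4.6,"ry":-12.3,"rz":1.2},{"x":-1,"y":3,"z":-60,"rx":7,"ry":-18.5,"rz":1.8},{"x":-1,"y":4.7,"z":-90,"rx":9.3,"ry":-24.6,"rz":2.4},{"x":-1,"y":4.7,"z":-120,"rx":9.3,"ry":-24.6,"rz":2.4},{"x":-1,"y":4.7,"z":-131,"rx":9.3,"ry":-24.6,"rz":2.4},{"x":-1,"y":4.7,"z":-131,"rx":9.3,"ry":-24.6,"rz":2.4}]' 60 50
python3 - <<'E'
from plug import *
g,R,t=grasp(29.5); delta(t,R); print(arm.sense()['joint_positions'].round(2))
p,d,i=cam("wrist"); cv2.imwrite('pics/w14.png',p[:,:,::-1])
E
```

```text
time_s: 21.55
tcp_pos: [0.5914, -0.202, 0.1258]
tool_rot: [-2.994, -0.805, -0.21]
ft_force: [-0.4, -0.3, 0.9]
gripper_width: 0.06
d mm [ -0.3  -3.9 -89.7] rot deg [ 0.1  0.1 -0.6]
[-0.22  0.59  0.78  1.82 -0.67  0.91 -0.16]
```

View pics/w14.png

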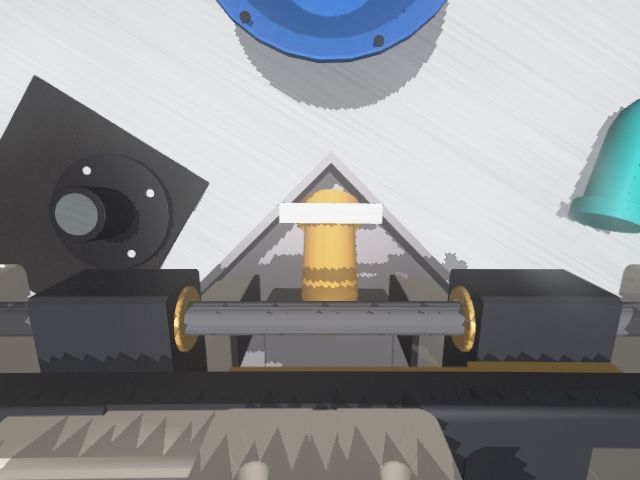

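Plug centre is at column 330 against the jaw centre at 325, and the strap at (330,213) is level. Correcting 4 mm in y and descending part-way.

```bash
python3 -m creep '[{"x":0,"y":-2,"z":-10,"rx":0,"ry":0,"rz":-0.6},{"x":0,"y":-4,"z":-30,"rx":0,"ry":0,"rz":-0.6},{"x":0,"y":-4,"z":-40,"rx":0,"ry":0,"rz":-0.6},{"x":0,"y":-4,"z":-40,"rx":0,"ry":0,"rz":-0.6},{"x":0,"y":-4,"z":-40,"rx":0,"ry":0,"rz":-0.6}]' 60 50
python3 - <<'E'
from plug import *
g,R,t=grasp(29.5); delta(t,R)
p,d,i=cam("wrist"); cv2.imwrite('pics/w15.png',p[:,:,::-1])
E
```

```text
time_s: 22.1
tcp_pos: [0.5924, -0.2068, 0.088]
tool_rot: [-3.0, -0.79, -0.216]
ft_force: [0.2, -1.0, 0.5]
gripper_width: 0.0598
d mm [ -1.4   0.9 -51.9] rot deg [0.2 0.3 0. ]
```

View pics/w15.png

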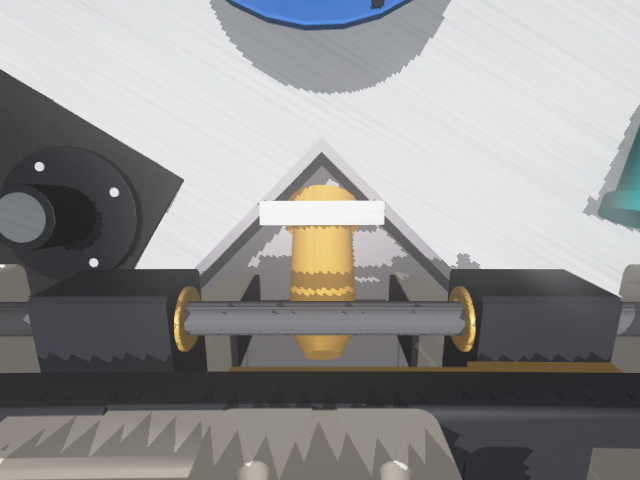

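Now centred: plug at column 322, jaw centre at 325. Descending and closing.

```bash
python3 -m creep '[{"x":0,"y":0.5,"z":-18,"rx":0,"ry":0,"rz":0},{"x":-1,"y":0.5,"z":-34,"rx":0,"ry":0,"rz":0},{"x":-1,"y":0.5,"z":-46,"rx":0,"ry":0,"rz":0},{"x":-1,"y":0.5,"z":-52,"rx":0,"ry":0,"rz":0},{"x":-1,"y":0.5,"z":-52,"rx":0,"ry":0,"rz":0}]' 60 50; python3 -m creep '[{"x":0,"y":0,"z":0,"rx":0,"ry":0,"rz":0},{"x":0,"y":0,"z":0,"rx":0,"ry":0,"rz":0},{"x":0,"y":0,"z":0,"rx":0,"ry":0,"rz":0},{"x":0,"y":0,"z":0,"rx":0,"ry":0,"rz":0},{"x":0,"y":0,"z":0,"rx":0,"ry":0,"rz":0}]' 20 50
python3 - <<'E'
from plug import *
p,d,i=cam("wrist"); cv2.imwrite('pics/w16.png',p[:,:,::-1])
E
```

```text
time_s: 22.65
tcp_pos: [0.5906, -0.2061, 0.0347]
tool_rot: [-3.0, -0.789, -0.214]
ft_force: [0.0, -0.5, -1.0]
gripper_width: 0.0597
time_s: 23.15
tcp_pos: [0.5913, -0.2062, 0.0359]
tool_rot: [-3.0, -0.79, -0.217]
ft_force: [0.4, 0.6, 2.0]
gripper_width: 0.0354
```

View pics/w16.png

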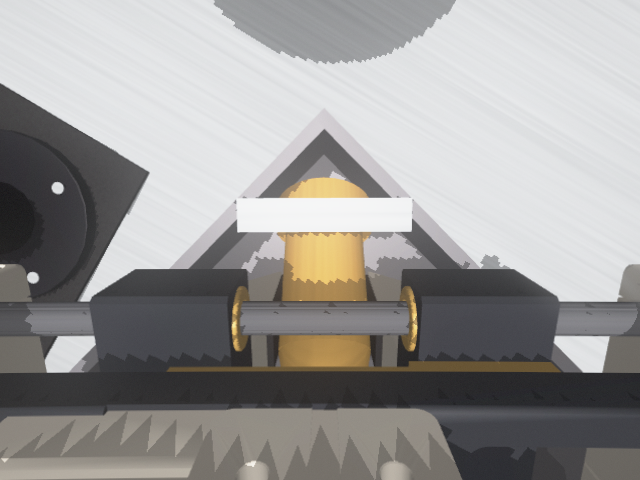

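Stem gripped at (325,320). Drawing 38 mm along its axis.

```bash
python3 -m creep '[{"x":-4.2,"y":-2.4,"z":3.6,"rx":0,"ry":0,"rz":0},{"x":-8.3,"y":-4.8,"z":7.2,"rx":0,"ry":0,"rz":0},{"x":-12.5,"y":-7.1,"z":10.9,"rx":0,"ry":0,"rz":0},{"x":-16.7,"y":-9.5,"z":14.5,"rx":0,"ry":0,"rz":0},{"x":-20.8,"y":-11.8,"z":18.1,"rx":0,"ry":0,"rz":0},{"x":-25,"y":-14.2,"z":21.7,"rx":0,"ry":0,"rz":0},{"x":-26.4,"y":-14.9,"z":22.9,"rx":0,"ry":0,"rz":0},{"x":-26.4,"y":-14.9,"z":22.9,"rx":0,"ry":0,"rz":0}]' 20 50;  python3 - <<'E'
from plug import *
p,d,i=cam("wrist"); cv2.imwrite('pics/w17.png',p[:,:,::-1])
E
```

```text
time_s: 24.0
tcp_pos: [0.5646, -0.2217, 0.0593]
tool_rot: [-3.001, -0.789, -0.217]
ft_force: [0.8, 2.1, 6.3]
gripper_width: 0.0349
```

View pics/w17.png

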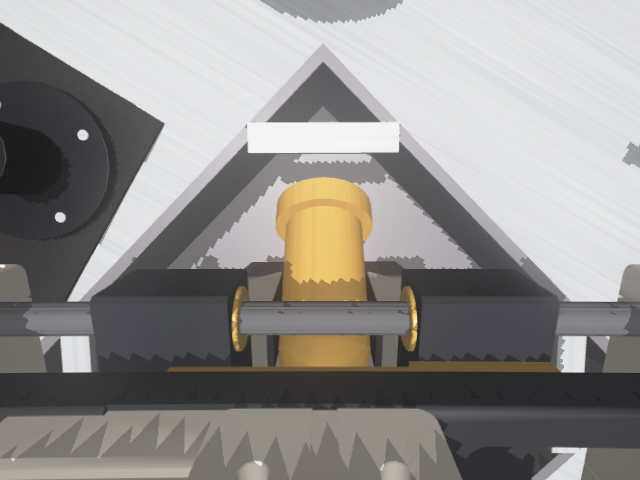

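Foot (323,200) is clear of the strap (323,138). Lifting, then carrying it to the tray with a yaw.

```bash
python3 -m creep '[{"x":0,"y":0,"z":20,"rx":0,"ry":0,"rz":0},{"x":0,"y":0,"z":50,"rx":0,"ry":0,"rz":0},{"x":0,"y":0,"z":90,"rx":0,"ry":0,"rz":0},{"x":0,"y":0,"z":130,"rx":0,"ry":0,"rz":0},{"x":0,"y":0,"z":150,"rx":0,"ry":0,"rz":0},{"x":0,"y":0,"z":150,"rx":0,"ry":0,"rz":0}]' 20 50; python3 -m creep '[{"x":-2,"y":18,"z":0,"rx":0,"ry":0,"rz":8},{"x":-4,"y":40,"z":0,"rx":0,"ry":0,"rz":16},{"x":-6,"y":62,"z":0,"rx":0,"ry":0,"rz":24},{"x":-8,"y":85,"z":0,"rx":0,"ry":0,"rz":32},{"x":-10,"y":108,"z":0,"rx":0,"ry":0,"rz":40},{"x":-12,"y":130,"z":0,"rx":0,"ry":0,"rz":48},{"x":-14,"y":152,"z":0,"rx":0,"ry":0,"rz":56},{"x":-16,"y":174,"z":0,"rx":0,"ry":0,"rz":64},{"x":-18,"y":196,"z":0,"rx":0,"ry":0,"rz":72},{"x":-20,"y":218,"z":0,"rx":0,"ry":0,"rz":80},{"x":-22,"y":240,"z":0,"rx":0,"ry":0,"rz":88},{"x":-24,"y":262,"z":0,"rx":0,"ry":0,"rz":96},{"x":-26,"y":284,"z":0,"rx":0,"ry":0,"rz":104},{"x":-28,"y":306,"z":0,"rx":0,"ry":0,"rz":112},{"x":-30,"y":328,"z":0,"rx":0,"ry":0,"rz":120},{"x":-32,"y":350,"z":0,"rx":0,"ry":0,"rz":128},{"x":-33,"y":372,"z":0,"rx":0,"ry":0,"rz":136},{"x":-34,"y":394,"z":0,"rx":0,"ry":0,"rz":144},{"x":-35,"y":416,"z":0,"rx":0,"ry":0,"rz":152},{"x":-35,"y":432,"z":0,"rx":0,"ry":0,"rz":160}]' 20 50;  python3 - <<'E'
from plug import *
R=tool(190,10,45); g=np.array([.552,.209,.074+.11]); t=g+R.apply([0,0,arm.grasp_offset]); print(t); delta(t,R)
s=arm.sense();  print(s['tcp_pos'],s['joint_positions'].round(2))
E
```

```text
time_s: 24.65
tcp_pos: [0.5649, -0.2228, 0.2108]
tool_rot: [-3.003, -0.789, -0.22]
ft_force: [-0.2, 0.2, -3.9]
gripper_width: 0.035
time_s: 26.65
tcp_pos: [0.5282, 0.2118, 0.206]
tool_rot: [0.258, -2.984, 0.012]
ft_force: [0.2, 0.7, -3.3]
gripper_width: 0.035
[0.56509165 0.21130841 0.17070639]
d mm [ 36.9  -0.5 -35.3] rot deg [  9.  -52.6   0. ]
[0.52821509 0.21178359 0.20604097] [-0.55  0.45  0.15  1.62 -0.11  1.22  1.38]
```

```bash
python3 -m creep '[{"x":3,"y":0,"z":0,"rx":0.9,"ry":-5.2,"rz":0},{"x":7,"y":0,"z":0,"rx":1.8,"ry":-10.5,"rz":0},{"x":11,"y":0,"z":0,"rx":2.7,"ry":-15.8,"rz":0},{"x":15,"y":0,"z":0,"rx":3.6,"ry":-21,"rz":0},{"x":18,"y":0,"z":0,"rx":4.5,"ry":-26.3,"rz":0},{"x":22,"y":0,"z":0,"rx":5.4,"ry":-31.6,"rz":0},{"x":26,"y":0,"z":0,"rx":6.3,"ry":-36.8,"rz":0},{"x":30,"y":0,"z":-5,"rx":7.2,"ry":-42,"rz":0},{"x":33,"y":0,"z":-10,"rx":8.1,"ry":-47.3,"rz":0},{"x":37,"y":0,"z":-15,"rx":9,"ry":-52.6,"rz":0},{"x":37,"y":0,"z":-20,"rx":9,"ry":-52.6,"rz":0},{"x":37,"y":0,"z":-20,"rx":9,"ry":-52.6,"rz":0},{"x":37,"y":0,"z":-20,"rx":9,"ry":-52.6,"rz":0}]' 20 50;  python3 - <<'E'
from fit import *
R=tool(190,10,45); g=np.array([.552,.209,.074+.11]); t=g+R.apply([0,0,arm.grasp_offset]);  delta(t,R)
s=arm.sense();  print(s['tcp_pos'],s['joint_positions'].round(2))
E
```

```text
time_s: 27.95
tcp_pos: [0.5713, 0.1812, 0.1922]
tool_rot: [-0.17, 2.416, -0.021]
ft_force: [1.4, -0.0, -3.3]
gripper_width: 0.0353
d mm [ -6.2  30.1 -21.5] rot deg [ 4.  -3.3  3.4]
[0.57128794 0.18118002 0.19224341] [-0.97  0.21  0.4   2.34  1.64  0.27 -0.44]
```

```bash
python3 -m creep '[{"x":-1,"y":6,"z":-4,"rx":1,"ry":-0.8,"rz":0.8},{"x":-3,"y":14,"z":-9,"rx":2,"ry":-1.6,"rz":1.6},{"x":-5,"y":22,"z":-15,"rx":3,"ry":-2.5,"rz":2.5},{"x":-6,"y":30,"z":-21,"rx":4,"ry":-3.3,"rz":3.4},{"x":-6,"y":30,"z":-21,"rx":4,"ry":-3.3,"rz":3.4},{"x":-6,"y":30,"z":-21,"rx":4,"ry":-3.3,"rz":3.4},{"x":-6,"y":30,"z":-21,"rx":4,"ry":-3.3,"rz":3.4}]' 20 50;  python3 - <<'E'
from fit import *
R=tool(190,10,45); g=np.array([.552,.209,.074+.11]); t=g+R.apply([0,0,arm.grasp_offset]);  delta(t,R)
s=arm.sense();  print(s['tcp_pos'],s['joint_positions'].round(2))
R=Ro.from_rotvec(s['tool_rot']); gp=s['tcp_pos']-R.apply([0,0,arm.grasp_offset]); print('grasp',gp)
fit('scene',gp,.055,f='pics/s18.png'); fit('top',gp,.055)
fit('scene',[.5737,.3122,.068],.055)
print(arm.tip_of('scene','tray_top'))
E
```

```text
time_s: 28.65
tcp_pos: [0.5672, 0.2115, 0.1736]
tool_rot: [-0.203, 2.347, 0.085]
ft_force: [0.0, -0.0, -3.4]
gripper_width: 0.0353
d mm [-2.1 -0.2 -2.9] rot deg [-0.   0.1  0.1]
[0.56717688 0.21146455 0.17357254] [-0.77  0.26  0.15  2.4   2.24  0.37 -1.06]
grasp [0.55406067 0.20916644 0.1868437 ]
scene 418 foot centre [0.5532 0.2078 0.1357] lean deg x,y [-0.8  1.1] med 0.0011
top 74 foot centre [0.551  0.2079 0.1331] lean deg x,y [0.3 0.4] med 0.0014
scene 397 foot centre [0.574  0.3119 0.0221] lean deg x,y [1.4 1.1] med 0.001
[{'xyz': [0.5378, 0.2605, 0.0203], 'conf': 0.89}]
```

View pics/s18.png

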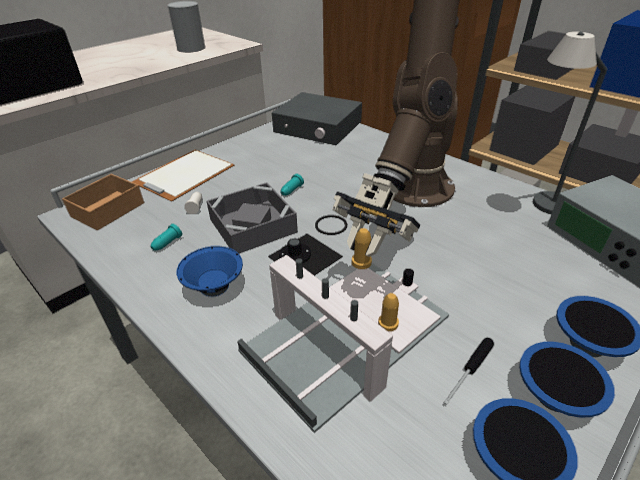

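The bin is now empty. The second plug hangs upright at (362,248) with its foot at z≈0.135, and the first still stands at (390,310). Lowering.

```bash
python3 -m creep '[{"x":0,"y":0,"z":-20,"rx":0,"ry":0,"rz":0},{"x":-1,"y":0,"z":-40,"rx":0,"ry":0,"rz":0},{"x":-1,"y":0,"z":-60,"rx":0,"ry":0,"rz":0},{"x":-2,"y":0,"z":-80,"rx":0,"ry":0,"rz":0},{"x":-2,"y":0,"z":-92,"rx":0,"ry":0,"rz":0},{"x":-2,"y":0,"z":-100,"rx":0,"ry":0,"rz":0},{"x":-2,"y":0,"z":-106,"rx":0,"ry":0,"rz":0},{"x":-2,"y":0,"z":-106,"rx":0,"ry":0,"rz":0},{"x":-2,"y":0,"z":-106,"rx":0,"ry":0,"rz":0}]' 20 50;  python3 - <<'E'
from fit import *
s=arm.sense();  print(s['tcp_pos'],s['joint_positions'].round(2))
R=Ro.from_rotvec(s['tool_rot']); gp=s['tcp_pos']-R.apply([0,0,arm.grasp_offset]); print('grasp',gp);delta(gp,tool(190,10,45))
fit('scene',gp,.055,f='pics/s19.png'); fit('top',gp,.055)
E
```

```text
time_s: 29.75
tcp_pos: [0.5656, 0.2125, 0.0685]
tool_rot: [-0.204, 2.345, 0.087]
ft_force: [0.4, -0.4, -2.5]
gripper_width: 0.0349
[0.56561386 0.21249916 0.06850125] [-0.6   0.53 -0.06  2.46  2.55  0.68 -1.42]
grasp [0.55247283 0.21016733 0.08174194]
d mm [-13.1  -2.3  13.2] rot deg [-0.1  0.2  0. ]
scene 350 foot centre [0.5519 0.2091 0.0314] lean deg x,y [-1.4  0.7] med 0.001
top 54 foot centre [0.5594 0.2229 0.0316] lean deg x,y [ -6.9 -10.5] med 0.0012
```

```bash
python3 -m creep '[{"x":0,"y":0,"z":-3,"rx":0,"ry":0,"rz":0},{"x":0,"y":0,"z":-6,"rx":0,"ry":0,"rz":0},{"x":0,"y":0,"z":-7,"rx":0,"ry":0,"rz":0},{"x":0,"y":0,"z":-7,"rx":0,"ry":0,"rz":0}]' 20 50; python3 -m creep '[{"x":0,"y":0,"z":-1,"rx":0,"ry":0,"rz":0},{"x":0,"y":0,"z":-1,"rx":0,"ry":0,"rz":0}]' 20 50
```

```text
time_s: 30.25
tcp_pos: [0.5663, 0.2127, 0.0621]
tool_rot: [-0.204, 2.343, 0.088]
ft_force: [-2.4, -1.4, 7.4]
gripper_width: 0.0352
time_s: 30.45
tcp_pos: [0.5671, 0.2127, 0.062]
tool_rot: [-0.203, 2.341, 0.088]
ft_force: [-2.3, -1.1, 12.2]
gripper_width: 0.035
```

Contact. Going back up 1 mm to ease the load, then releasing and backing out along the fingers.

```bash
python3 -m creep '[{"x":0,"y":0,"z":1,"rx":0,"ry":0,"rz":0},{"x":0,"y":0,"z":1,"rx":0,"ry":0,"rz":0}]' 20 50;python3 -m creep '[{"x":0,"y":0,"z":0,"rx":0,"ry":0,"rz":0},{"x":0,"y":0,"z":0,"rx":0,"ry":0,"rz":0},{"x":0,"y":0,"z":0,"rx":0,"ry":0,"rz":0},{"x":-7,"y":-1.2,"z":7,"rx":0,"ry":0,"rz":0},{"x":-21,"y":-3.7,"z":21,"rx":0,"ry":0,"rz":0},{"x":-42,"y":-7,"z":42,"rx":0,"ry":0,"rz":0},{"x":-63,"y":-11,"z":63,"rx":0,"ry":0,"rz":0},{"x":-80,"y":-13,"z":80,"rx":0,"ry":0,"rz":0},{"x":-85,"y":-13,"z":110,"rx":0,"ry":0,"rz":0},{"x":-85,"y":-13,"z":130,"rx":0,"ry":0,"rz":0}]' 60 50
python3 - <<'E'
from fit import *
g=arm.sense();print(g['tcp_pos'],g['tool_rot'],g['joint_positions'].round(2)); 
x=fit('scene',[.573,.312,.068],.055,f='pics/s20.png'); fit('scene',[.552,.209,.068],.055)
p,d,i=cam('top'); cv2.imwrite('pics/t20.png',p[:,:,::-1])
print(arm.tip_of('top','flange_mid'),arm.tip_of('top','tray_handle'))
E
```

```text
time_s: 30.65
tcp_pos: [0.5665, 0.2126, 0.0622]
tool_rot: [-0.203, 2.343, 0.087]
ft_force: [0.9, -0.5, 6.7]
gripper_width: 0.0356
time_s: 31.65
tcp_pos: [0.4785, 0.1997, 0.1924]
tool_rot: [-0.206, 2.346, 0.09]
ft_force: [0.5, -1.0, -1.2]
gripper_width: 0.06
[0.47852964 0.19974865 0.19243541] [-0.20610446  2.34574197  0.0901398 ] [-0.64  0.11 -0.17  2.52  1.92  0.48 -0.86]
scene 407 foot centre [0.5745 0.3127 0.0223] lean deg x,y [1.5 0.5] med 0.001
scene 354 foot centre [0.5523 0.2094 0.0232] lean deg x,y [1.2 0.7] med 0.001
[{'xyz': [0.5404, -0.0421, 0.0271], 'conf': 0.9}] [{'xyz': [0.4358, 0.2645, 0.0494], 'conf': 0.8}, {'xyz': [0.5392, -0.0432, 0.0264], 'conf': 0.38}]
```

View pics/s20.png

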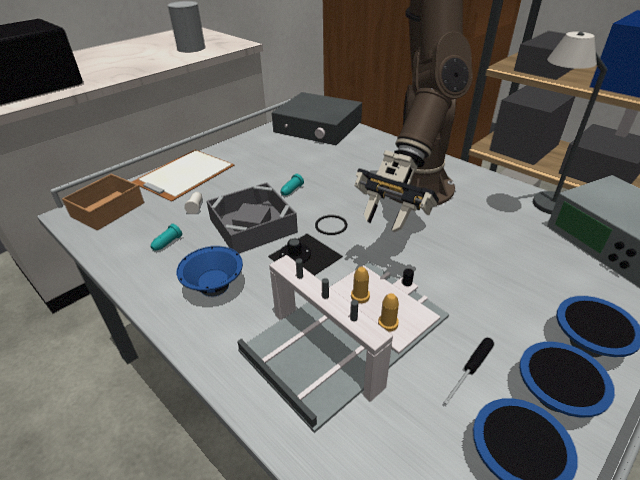

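View pics/t20.png

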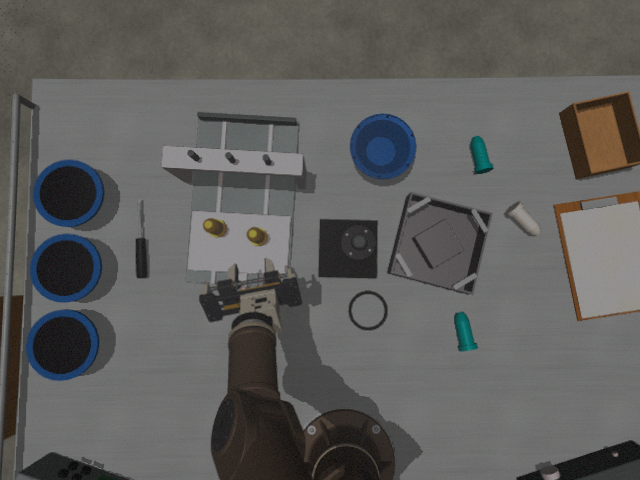

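Both plugs stand, at scene pixels (361,287) and (390,313), and all four bin corners are empty. The flange is on the mat. Next is the knob.

```bash
python3 - <<'E'
from h import *
delta([.435,.265,.19],tool(176.5))
p,d,i=cam('top'); C=cloud(d,i)
m=(C[...,2]>0.05)&(C[...,2]<.08)&(abs(C[...,0]-.433)<.03)&(abs(C[...,1]-.264)<.03); pts=C[m]; print('knob',len(pts))
E
python3 -m creep '[{"x":-4,"y":6,"z":0,"rx":0,"ry":6,"rz":-2},{"x":-9,"y":14,"z":0,"rx":-1,"ry":12,"rz":-3},{"x":-13,"y":22,"z":0,"rx":-1,"ry":18,"rz":-4},{"x":-17,"y":30,"z":0,"rx":-2,"ry":24,"rz":-5},{"x":-22,"y":40,"z":0,"rx":-2,"ry":30,"rz":-6},{"x":-27,"y":50,"z":0,"rx":-2,"ry":36,"rz":-7},{"x":-32,"y":58,"z":0,"rx":-2,"ry":42,"rz":-8},{"x":-35,"y":63,"z":0,"rx":-2,"ry":44,"rz":-9},{"x":-35,"y":63,"z":0,"rx":-2,"ry":44,"rz":-9},{"x":-35,"y":63,"z":0,"rx":-2,"ry":44,"rz":-9}]' 60 50
python3 - <<'E'
from h import *
delta([.435,.265,.12],tool(176.5)); print(arm.sense()['joint_positions'].round(2))
E
```

```text
d mm [-44.9  65.9  -0.7] rot deg [ -2.6  45.2 -12.7]
knob 1
time_s: 32.95
tcp_pos: [0.4482, 0.2608, 0.1892]
tool_rot: [0.018, 3.126, 0.049]
ft_force: [0.2, -1.0, 0.5]
gripper_width: 0.0599
d mm [-13.2   4.2 -69.2] rot deg [-1.8  0.9 -2.8]
[-0.44  0.3  -0.23  1.89  0.06  0.93  0.87]
```

```bash
python3 -m creep '[{"x":-5,"y":2,"z":-15,"rx":-1,"ry":0.5,"rz":-1.4},{"x":-13,"y":4,"z":-40,"rx":-1.8,"ry":0.9,"rz":-2.8},{"x":-13,"y":4,"z":-69,"rx":-1.8,"ry":0.9,"rz":-2.8},{"x":-13,"y":4,"z":-69,"rx":-1.8,"ry":0.9,"rz":-2.8}]' 60 40
python3 - <<'E'
from h import *
p,d,i=cam('wrist'); C=cloud(d,i); cv2.imwrite('pics/w21.png',p[:,:,::-1]); delta([.435,.265,.029],tool(176.5))
print(arm.tip_of('wrist','tray_handle'))
m=(C[...,2]>0.054)&(C[...,2]<.07)&(abs(C[...,0]-.433)<.03)&(abs(C[...,1]-.264)<.03); pts=C[m]; print('knob',len(pts),np.median(pts,0))
E
```

```text
time_s: 33.35
tcp_pos: [0.429, 0.2641, 0.1178]
tool_rot: [0.083, 3.14, -0.009]
ft_force: [-0.6, -0.1, 0.3]
gripper_width: 0.0602
d mm [  4.8   0.1 -90.8] rot deg [ 0.2  0.2 -0.5]
[{'xyz': [0.4367, 0.2655, 0.0489], 'conf': 0.56}]
knob 1299 [0.43242117 0.26417433 0.06143107]
```

View pics/w21.png

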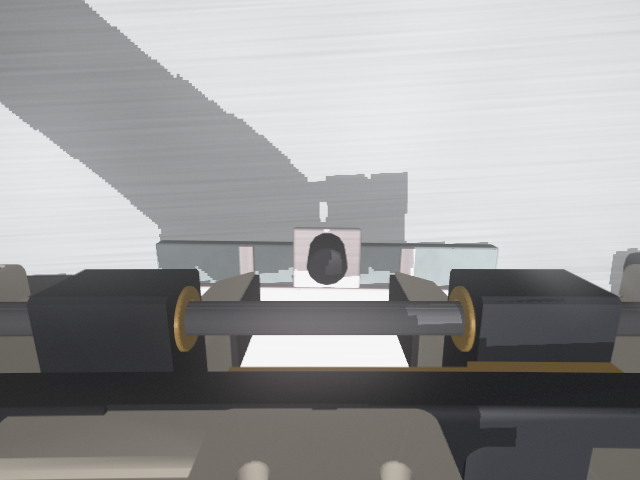

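Knob at (327,258) is centred between the jaws. Descending and closing gently.

```bash
python3 -m creep '[{"x":3,"y":0,"z":-25,"rx":0,"ry":0,"rz":0},{"x":5,"y":0,"z":-50,"rx":0,"ry":0,"rz":0},{"x":5,"y":0,"z":-72,"rx":0,"ry":0,"rz":0},{"x":5,"y":0,"z":-84,"rx":0,"ry":0,"rz":0},{"x":5,"y":0,"z":-90,"rx":0,"ry":0,"rz":0},{"x":5,"y":0,"z":-90,"rx":0,"ry":0,"rz":0}]' 60 30; python3 -m creep '[{"x":0,"y":0,"z":0,"rx":0,"ry":0,"rz":0},{"x":0,"y":0,"z":0,"rx":0,"ry":0,"rz":0},{"x":0,"y":0,"z":0,"rx":0,"ry":0,"rz":0},{"x":0,"y":0,"z":0,"rx":0,"ry":0,"rz":0},{"x":0,"y":0,"z":0,"rx":0,"ry":0,"rz":0},{"x":0,"y":0,"z":0,"rx":0,"ry":0,"rz":0},{"x":0,"y":0,"z":0,"rx":0,"ry":0,"rz":0}]' 15 30
python3 - <<'E'
from fit import *
fit('scene',[.573,.312,.068],.055); fit('scene',[.552,.209,.068],.055)
E
```

```text
time_s: 34.05
tcp_pos: [0.4375, 0.2665, 0.0323]
tool_rot: [0.085, 3.134, 0.001]
ft_force: [-0.2, -0.1, 0.1]
gripper_width: 0.0599
time_s: 34.75
tcp_pos: [0.4374, 0.265, 0.0323]
tool_rot: [0.086, 3.134, -0.001]
ft_force: [-0.7, -4.5, 5.9]
gripper_width: 0.0254
scene 415 foot centre [0.5743 0.3121 0.0233] lean deg x,y [1.3 1.1] med 0.0009
scene 329 foot centre [0.5517 0.2099 0.0213] lean deg x,y [1.9 0.3] med 0.0009
```

```bash
python3 -m creep '[{"x":2,"y":-0.1,"z":0,"rx":0,"ry":0,"rz":0},{"x":5,"y":-0.3,"z":0,"rx":0,"ry":0,"rz":0},{"x":10,"y":-0.6,"z":0,"rx":0,"ry":0,"rz":0},{"x":16,"y":-1,"z":0,"rx":0,"ry":0,"rz":0},{"x":23,"y":-1.4,"z":0,"rx":0,"ry":0,"rz":0},{"x":30,"y":-1.8,"z":0,"rx":0,"ry":0,"rz":0},{"x":37,"y":-2.2,"z":0,"rx":0,"ry":0,"rz":0},{"x":44,"y":-2.6,"z":0,"rx":0,"ry":0,"rz":0},{"x":51,"y":-3.1,"z":0,"rx":0,"ry":0,"rz":0},{"x":58,"y":-3.5,"z":0,"rx":0,"ry":0,"rz":0},{"x":65,"y":-3.9,"z":0,"rx":0,"ry":0,"rz":0},{"x":72,"y":-4.3,"z":0,"rx":0,"ry":0,"rz":0},{"x":79,"y":-4.7,"z":0,"rx":0,"ry":0,"rz":0},{"x":86,"y":-5.2,"z":0,"rx":0,"ry":0,"rz":0},{"x":92,"y":-5.5,"z":0,"rx":0,"ry":0,"rz":0},{"x":97,"y":-5.8,"z":0,"rx":0,"ry":0,"rz":0},{"x":99,"y":-5.9,"z":0,"rx":0,"ry":0,"rz":0},{"x":100,"y":-6,"z":0,"rx":0,"ry":0,"rz":0},{"x":100,"y":-6,"z":0,"rx":0,"ry":0,"rz":0}]' 15 30
python3 - <<'E'
from fit import *
print(arm.sense()['ft_force'])
p,d,i=cam('scene'); crop(p,220,200,460,380,3.2,'pics/s22.png')
E
```

```text
time_s: 36.75
tcp_pos: [0.5372, 0.2585, 0.0323]
tool_rot: [0.087, 3.135, -0.002]
ft_force: [-2.3, -5.6, 6.6]
gripper_width: 0.0254
[-2.34807586 -5.57347064  6.59094592]
```

View pics/s22.png

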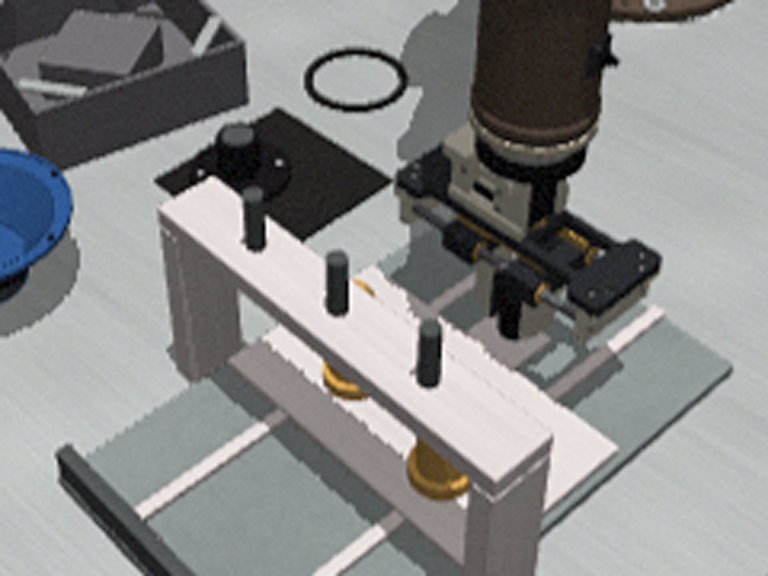

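Both feet are flat under the beam, at (348,378) and (437,465). Continuing, slowing before the stop.

```bash
python3 -m creep '[{"x":2,"y":-0.1,"z":0,"rx":0,"ry":0,"rz":0},{"x":5,"y":-0.3,"z":0,"rx":0,"ry":0,"rz":0},{"x":10,"y":-0.6,"z":0,"rx":0,"ry":0,"rz":0},{"x":16,"y":-1,"z":0,"rx":0,"ry":0,"rz":0},{"x":23,"y":-1.4,"z":0,"rx":0,"ry":0,"rz":0},{"x":30,"y":-1.8,"z":0,"rx":0,"ry":0,"rz":0},{"x":36,"y":-2.2,"z":0,"rx":0,"ry":0,"rz":0},{"x":41,"y":-2.5,"z":0,"rx":0,"ry":0,"rz":0},{"x":45,"y":-2.7,"z":0,"rx":0,"ry":0,"rz":0},{"x":48,"y":-2.9,"z":0,"rx":0,"ry":0,"rz":0},{"x":50,"y":-3,"z":0,"rx":0,"ry":0,"rz":0},{"x":52,"y":-3.1,"z":0,"rx":0,"ry":0,"rz":0},{"x":54,"y":-3.2,"z":0,"rx":0,"ry":0,"rz":0},{"x":56,"y":-3.4,"z":0,"rx":0,"ry":0,"rz":0},{"x":57,"y":-3.4,"z":0,"rx":0,"ry":0,"rz":0},{"x":58,"y":-3.5,"z":0,"rx":0,"ry":0,"rz":0},{"x":58,"y":-3.5,"z":0,"rx":0,"ry":0,"rz":0}]' 15 30; python3 -m creep '[{"x":0.7,"y":0,"z":0,"rx":0,"ry":0,"rz":0},{"x":1.4,"y":0,"z":0,"rx":0,"ry":0,"rz":0},{"x":2,"y":-0.1,"z":0,"rx":0,"ry":0,"rz":0},{"x":2,"y":-0.1,"z":0,"rx":0,"ry":0,"rz":0}]' 15 30;python3 -m creep '[{"x":0.7,"y":0,"z":0,"rx":0,"ry":0,"rz":0},{"x":1.4,"y":0,"z":0,"rx":0,"ry":0,"rz":0},{"x":2,"y":-0.1,"z":0,"rx":0,"ry":0,"rz":0},{"x":2,"y":-0.1,"z":0,"rx":0,"ry":0,"rz":0}]' 15 30
```

```text
time_s: 38.5
tcp_pos: [0.5952, 0.2548, 0.0323]
tool_rot: [0.087, 3.135, -0.003]
ft_force: [-2.2, -6.0, 7.6]
gripper_width: 0.0254
time_s: 38.9
tcp_pos: [0.5971, 0.2547, 0.0323]
tool_rot: [0.087, 3.135, -0.003]
ft_force: [-3.3, -5.8, 7.2]
gripper_width: 0.025
time_s: 39.3
tcp_pos: [0.5991, 0.2545, 0.0323]
tool_rot: [0.087, 3.135, -0.003]
ft_force: [-3.7, -5.5, 8.8]
gripper_width: 0.0254
```

Moved 162 mm so far and the push force is still only about 3 N (rail friction). Continuing in small steps to the stop.

```bash
for k in 1; do python3 -m creep '[{"x":0.7,"y":0,"z":0,"rx":0,"ry":0,"rz":0},{"x":1.4,"y":0,"z":0,"rx":0,"ry":0,"rz":0},{"x":2,"y":-0.1,"z":0,"rx":0,"ry":0,"rz":0},{"x":2,"y":-0.1,"z":0,"rx":0,"ry":0,"rz":0}]' 15 30; done; python3 -m creep '[{"x":0.7,"y":0,"z":0,"rx":0,"ry":0,"rz":0},{"x":1.4,"y":0,"z":0,"rx":0,"ry":0,"rz":0},{"x":2,"y":-0.1,"z":0,"rx":0,"ry":0,"rz":0},{"x":2,"y":-0.1,"z":0,"rx":0,"ry":0,"rz":0}]' 15 30
```

```text
time_s: 39.7
tcp_pos: [0.6011, 0.2544, 0.0323]
tool_rot: [0.087, 3.135, -0.003]
ft_force: [-3.1, -5.4, 7.1]
gripper_width: 0.0252
time_s: 40.1
tcp_pos: [0.6016, 0.2544, 0.0323]
tool_rot: [0.086, 3.137, -0.004]
ft_force: [-7.7, -6.7, 11.4]
gripper_width: 0.0253
```

```bash
python3 -m creep '[{"x":0.7,"y":0,"z":0,"rx":0,"ry":0,"rz":0},{"x":1.5,"y":0,"z":0,"rx":0,"ry":0,"rz":0},{"x":1.5,"y":0,"z":0,"rx":0,"ry":0,"rz":0},{"x":1.5,"y":0,"z":0,"rx":0,"ry":0,"rz":0}]' 15 30; python3 -m creep '[{"x":0,"y":0,"z":0,"rx":0,"ry":0,"rz":0},{"x":0,"y":0,"z":0,"rx":0,"ry":0,"rz":0},{"x":0,"y":0,"z":0,"rx":0,"ry":0,"rz":0},{"x":0,"y":0,"z":0,"rx":0,"ry":0,"rz":0}]' 60 30
```

```text
time_s: 40.5
tcp_pos: [0.6016, 0.2543, 0.0322]
tool_rot: [0.085, 3.14, -0.005]
ft_force: [-12.8, -7.5, 15.4]
gripper_width: 0.0251
time_s: 40.9
tcp_pos: [0.6051, 0.2567, 0.032]
tool_rot: [0.085, 3.134, 0.002]
ft_force: [0.9, -0.3, -0.3]
gripper_width: 0.0529
```

The tray is hard against the stop: no more motion while the force rose to 13 N. Released; retreating up and back.

```bash
python3 -m creep '[{"x":-3,"y":-1,"z":0,"rx":0,"ry":0,"rz":0},{"x":-3,"y":-1,"z":15,"rx":0,"ry":0,"rz":0},{"x":-3,"y":-1,"z":40,"rx":0,"ry":0,"rz":0},{"x":-20,"y":0,"z":70,"rx":0,"ry":0,"rz":0},{"x":-50,"y":0,"z":100,"rx":0,"ry":0,"rz":0},{"x":-90,"y":0,"z":130,"rx":0,"ry":0,"rz":0},{"x":-130,"y":0,"z":160,"rx":0,"ry":0,"rz":0},{"x":-170,"y":0,"z":180,"rx":0,"ry":0,"rz":0},{"x":-180,"y":0,"z":180,"rx":0,"ry":0,"rz":0},{"x":-180,"y":0,"z":180,"rx":0,"ry":0,"rz":0},{"x":-180,"y":0,"z":180,"rx":0,"ry":0,"rz":0}]' 60 30
python3 - <<'E'
from h import *
p,d,i=cam('scene'); cv2.imwrite('pics/s23.png',p[:,:,::-1]); 
for t in ('tray_handle','flange_mid','mat','basket','gasket','driver','bridge','plug1_mid'): print(t,[(np.round(r['xyz'],3).tolist(),r['conf']) for r in arm.tip_of('scene',t)][:5])
p,d,i=cam('top'); cv2.imwrite('pics/t23.png',p[:,:,::-1]); C=cloud(d,i)
for t in ('tray_handle','tray_top','flange_mid','basket','gasket','driver','bridge','plug1_mid'): print(t,[(np.round(r['xyz'],3).tolist(),r['conf']) for r in arm.tip_of('top',t)][:5])
m=(C[...,2]>0.054)&(C[...,2]<.08)&(abs(C[...,0]-.60)<.03)&(abs(C[...,1]-.255)<.03); pts=C[m]; print('knob',len(pts),cv2.minEnclosingCircle((pts[:,:2]*1000).astype(np.float32)))
p,d,i=cam('wrist'); cv2.imwrite('pics/w23.png',p[:,:,::-1])
E
```

```text
time_s: 42.0
tcp_pos: [0.4258, 0.2562, 0.2121]
tool_rot: [0.086, 3.133, 0.002]
ft_force: [-0.3, -0.2, -0.6]
gripper_width: 0.0602
tray_handle [([0.596, 0.257, 0.046], 0.68)]
flange_mid [([0.533, -0.04, 0.021], 0.91)]
mat [([0.519, -0.016, -0.001], 0.82)]
basket []
gasket [([0.365, -0.067, 0.002], 0.54)]
driver [([0.55, 0.508, 0.003], 0.95), ([0.705, 0.249, 0.019], 0.54)]
bridge [([0.713, 0.246, 0.15], 0.84)]
plug1_mid [([0.311, -0.306, 0.023], 0.86), ([0.764, -0.358, 0.018], 0.83), ([0.718, 0.198, 0.071], 0.58), ([0.589, -0.466, 0.019], 0.53), ([0.53, -0.241, 0.003], 0.2)]
tray_handle [([0.598, 0.253, 0.047], 0.58), ([0.717, 0.246, 0.151], 0.58)]
tray_top [([0.702, 0.251, 0.021], 0.78)]
flange_mid [([0.537, -0.041, 0.028], 0.73)]
basket [([0.774, -0.1, 0.003], 0.95)]
gasket [([0.365, -0.065, -0.002], 0.8)]
driver [([0.556, 0.506, -0.001], 0.81)]
bridge [([0.714, 0.248, 0.151], 0.71)]
plug1_mid [([0.762, -0.354, 0.023], 0.88), ([0.591, -0.463, 0.02], 0.83), ([0.312, -0.305, 0.014], 0.61), ([0.718, 0.199, 0.069], 0.55)]
knob 96 ((597.8515625, 253.47708129882812), 13.454190254211426)
```

View pics/s23.png

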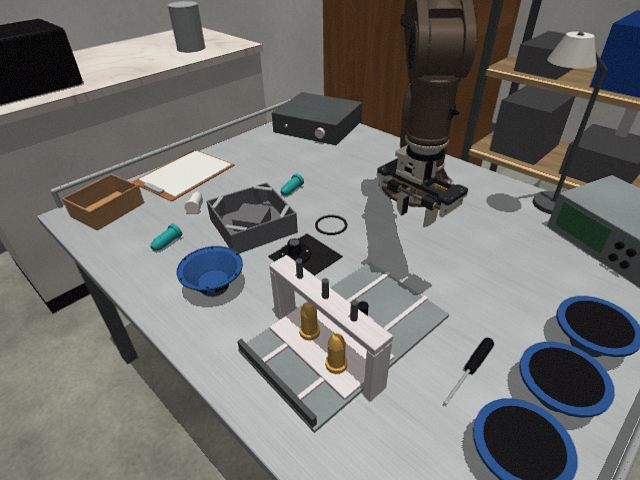

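View pics/t23.png

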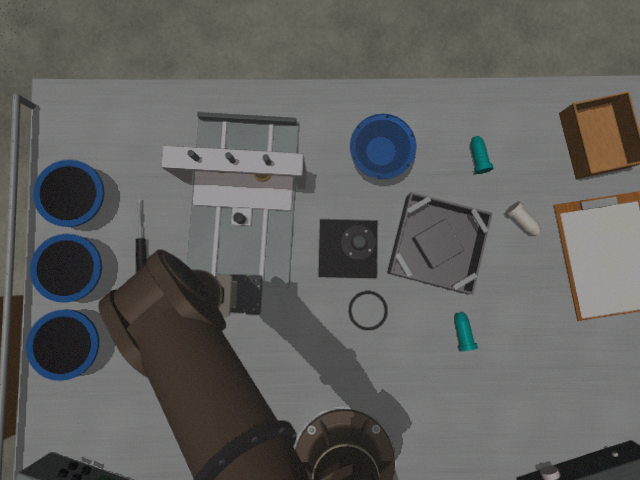

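Both plugs stand under the bridge at scene pixels (309,320) and (337,353), and the bystanders are unmoved. Before handing in, I'll check the gap to the rear bar and where the plugs stand.

Run:
```python
from fit import *
p,d,i=cam('scene'); C=cloud(d,i); crop(p,220,230,420,430,3,'pics/s24.png')
m=(C[...,0]>.74)&(C[...,0]<.9)&(abs(C[...,1]-.245)<.08)
for x in np.arange(.74,.9,.008):
    k=m&(abs(C[...,0]-x)<.004); print(round(x,3),k.sum(),C[k][:,2].mean().round(4) if k.any() else '')
fit('scene',[.7375,.302,.068],.055); fit('scene',[.7155,.199,.068],.055)
```

```text
0.74 233 0.0947
0.748 341 0.0539
0.756 452 0.0478
0.764 255 0.0221
0.772 263 0.0201
0.78 325 0.0151
0.788 237 0.0115
0.796 238 0.0114
0.804 244 0.0113
0.812 245 0.0114
0.82 242 0.0118
0.828 261 0.0115
0.836 238 0.0116
0.844 88 0.013
0.852 112 0.0404
0.86 517 0.0271
0.868 500 0.0119
0.876 275 -0.0012
0.884 275 -0.0012
0.892 280 -0.0012
0.9 147 -0.001
scene 484 foot centre [0.74   0.3017 0.0219] lean deg x,y [0.4 1.4] med 0.0009
scene 417 foot centre [0.7168 0.1981 0.023 ] lean deg x,y [0.5 1.5] med 0.0009
```

View pics/s24.png

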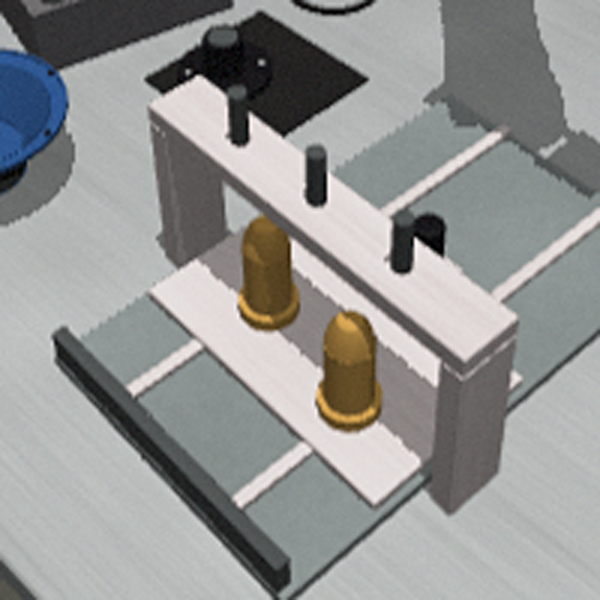

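Run:
```python
from plant import arm
print(arm.sense()['time_s'],arm.sign_off())
```

```text
the job is handed in; nothing more can be done
43.1 None
```

The job is done and handed in at 43 s of the 210 s allowed.

- **Flange:** I took it off the tray and laid it flat on the centre of the mat. It was later knocked about 3 cm while the arm was elsewhere. It still lies flat and wholly on the mat, about 5 mm from the edge nearest the bin, so I left it there.
- **Plugs:** Two were in the bin. I drew each along its own length clear of its strap, lifted it, turned it upright and stood it on the tray while the tray was out. All four bin corners are now empty.
- **Tray:** I slid it about 164 mm by the knob until it stopped moving and the push force rose from 3 N to about 13 N, then let go. The tray's centre ended about 11.5 mm short of the bridge's centre, against 10 mm expected when fully home.

**Last checks:**
- Both plugs stand on the tray with their feet at 22–23 mm height and a fitted lean of about 1.5°, within what the fit can tell.
- Basket, gasket and screwdriver read where they did at the start, within a few mm.
- The arm is clear of everything.

**Checks that failed or disagreed:**
- One wrist-camera fit gave a false 10° lean because of the gripper's brass-coloured rings. Two top-camera fits went wrong where the arm partly hid the plug. The scene camera showed the plugs upright in each case.
- The black bar at the end of the rail is still about 70 mm beyond the tray, so that bar is not the stop the tray met. The measured position and the firm stop both match the given home position.

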